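# Empty the strainer housing and pin it onto the flange stand

### The job

Tip the chrome housing over the yellow tray so that all the brass balls in it run out into the tray, then stand it upright in the middle of the grey flange stand, on the round black pad. Fence it in by putting every blue-handled pin from the wooden holder down through a flange hole of its own until its collar rests on the flange; leave the other things on the shelf where they are.

Things in the scene. Friction and masses are not known exactly. Their poses are not given: they have to be found in the camera images.
- housing: Chrome strainer housing: an open cup, 70 high, 250 g, standing mouth up at the start with 2 to 4 balls in it. Outside a straight cylinder 62 across; inside a cone that widens from 38 across near the inner floor to 56 at the mouth, by 8 degrees per side: the balls roll out when the axis is tipped 90 degrees or a little more. Inner floor 9 above the underside. Origin: centre of the underside; z along its axis to the mouth.
- housing_rim (a point): Centre of the housing's mouth, 70 above its underside.
- tray: Yellow open sorting tray, fixed, 160 x 160 outside, 45 high, walls and floor 5 thick. Origin: centre of its underside.
- flange: Grey square flange plate 150 x 150 x 12 on four short round legs at its corners, fixed; its top is 48 above the glass and there is free space under the holes. Origin: centre between the legs' feet, on the glass; x and y along its edges.
- seat (a point): Centre of the flange's top face: the middle of the round black pad (72 across, flush) where the housing is to stand.
- holder: Wooden holder block, fixed, 200 x 50 x 48, with a row of four holes 50 apart along its x axis in which the pins stand. Origin: centre of its underside.
- hole0 (a point): Centre of a flange hole's mouth, in the flange's top face: a round hole 14 wide with a 2 chamfer, right through the 12 thick plate, 54 from the plate's middle, near a corner.
- hole1 (a point): Centre of a flange hole's mouth, in the flange's top face: a round hole 14 wide with a 2 chamfer, right through the 12 thick plate, 54 from the plate's middle, near a corner.
- hole2 (a point): Centre of a flange hole's mouth, in the flange's top face: a round hole 14 wide with a 2 chamfer, right through the 12 thick plate, 54 from the plate's middle, near a corner.
- hole3 (a point): Centre of a flange hole's mouth, in the flange's top face: a round hole 14 wide with a 2 chamfer, right through the 12 thick plate, 54 from the plate's middle, near a corner.
- ball0_center (a point): Centre of a brass check-valve ball, 14 across, 12 g, in the housing at the start; may be absent (None).
- ball1_center (a point): Centre of a brass check-valve ball, 14 across, 12 g, in the housing at the start; may be absent (None).
- ball2_center (a point): Centre of a brass check-valve ball, 14 across, 12 g, in the housing at the start; may be absent (None).
- ball3_center (a point): Centre of a brass check-valve ball, 14 across, 12 g, in the housing at the start; may be absent (None).
- pin0: Retaining pin standing upright in the holder, 50 g; may be absent (None). Steel rod 10 across and 40 long with a tapered end, then a steel collar 20 across and 5 thick, then a round blue handle 14 across and 30 long on top, to be gripped from above. Origin: on the axis at the underside of the collar; z up along the handle. The handle runs from 5 to 35 above the origin, the rod to 40 below it.
- pin1: Retaining pin standing upright in the holder, 50 g; may be absent (None). Steel rod 10 across and 40 long with a tapered end, then a steel collar 20 across and 5 thick, then a round blue handle 14 across and 30 long on top, to be gripped from above. Origin: on the axis at the underside of the collar; z up along the handle. The handle runs from 5 to 35 above the origin, the rod to 40 below it.
- pin2: Retaining pin standing upright in the holder, 50 g; may be absent (None). Steel rod 10 across and 40 long with a tapered end, then a steel collar 20 across and 5 thick, then a round blue handle 14 across and 30 long on top, to be gripped from above. Origin: on the axis at the underside of the collar; z up along the handle. The handle runs from 5 to 35 above the origin, the rod to 40 below it.
- pin3: Retaining pin standing upright in the holder, 50 g; may be absent (None). Steel rod 10 across and 40 long with a tapered end, then a steel collar 20 across and 5 thick, then a round blue handle 14 across and 30 long on top, to be gripped from above. Origin: on the axis at the underside of the collar; z up along the handle. The handle runs from 5 to 35 above the origin, the rod to 40 below it.
- hex_key: Bystander: blue-handled hex key lying on the glass, about 175 long, 14 high. Origin near its middle.
- pipe_bend: Bystander: grey pipe bend, arms 80 and 70 long, 52 high. Origin under the corner of the bend.
- grease_jar: Bystander: white jar, 56 across, 55 high. Origin: centre of its underside.

How it is judged:
By the outcome, as a careful person would: the job done as asked, in the order asked, and still so for the second after the job is handed in, with the robot touching nothing.
Of ball0, ball1, ball2, ball3 only 2 to 4 are there at a start; the rules pass over those that are not, and their reading is None.
Of pin0, pin1, pin2, pin3 only 2 to 4 are there at a start; the rules pass over those that are not, and their reading is None.
At some moment in a run one of housing may be knocked a few centimetres aside while the robot is not near it.
It also fails if it takes over 210 s, if anything falls off the work surface, if the arm or the gripper's body presses on something with over 40 N, if the wrist force passes 120 N, or if a joint passes its speed limit or range.

### The arm

A 6-joint arm with a two-finger parallel gripper is mounted at the origin on the work surface. World frame = base frame: x ahead of the robot, y to its left, z up, the work surface at z = 0. Lengths are in mm, angles in rad, forces in N, time in s.
With the tool pointing down it reaches from about 275 to 875 mm from the base axis. Payload 12.5 kg.
Tool frame: the origin (TCP) lies on the front face of the gripper's body, between the roots of the fingers; the fingertips stand 73 mm ahead of it and the grasp point (between the pads) lies 54 mm ahead of it; z points along the fingers, y is the line along which they close (so a half turn about z gives the same grasp; the last joint's range is limited). The gripper opens to 85 mm and grips with 20 to 120 N. Pads are 22 mm wide; open, the fingers measure 114 mm over their backs; the gripper's body (76 mm by 85 mm) begins 54 mm behind the grasp point. The pads swing forward as they close: fully open they stand 13 mm farther back than shut.
Start: joints at [-1.195, 0.351, 1.652, -0, 1.139, -0.085], TCP at [244.582, -492.61, 303.89] pointing down, gripper open.
Joint ranges: [-2.75, 2.75], [-0.79, 2.1], [0.01, 2.65], [-1.57, 4.71], [0.07, 3.14], [-2.87, 2.87]. Speed limits (rad/s): [2.22, 2.22, 2.79, 3.14, 3.14, 3.14].

### API

Orientations are given as a rotation vector (axis times angle).
In Python, from station import bot, imaging, workorder gives the robot as it stands.
- The arm moves only by the tool carry_out, never from a script. Its argument "commands" is a list that holds one entry, the list of rows, each a list of 7 numbers: the closure, from 0 (fully open) to 1 (shut), then the shift along the tool's x, y, z in mm, then the turn, a rotation vector about the tool's x, y, z in degrees. In form: [[[jaw, tx, ty, tz, ax, ay, az], ...]]. A call has 1 to 5 rows; each row shifts and turns the commanded pose from where the row before left it, along the tool's axes as they then stand; what a row does not reach is not made up. A row lasts 1/12 s, in which the tool goes at most 41.7 mm and 7.16 degrees, less where a joint would pass 70% of its speed; a pose out of reach is approached as far as the arm can. A call with a gripper value outside its range is refused whole. The fingers move at their own pace and stop on an object; "grip_force" is the grip in N (left out, the last holds). Time passes only in rows, so rows that do not move let the fingers close. It gives the time, the measured TCP pose, the force, the opening and the grip force at its end, in the units of the state.
- bot.get_state(): the state, without advancing time (a new reading comes with each control period).
- imaging.camera(name): name is "side" or "top"; returns a dict with "image" (400x640x3 uint8, blue, green, red), "z_map" (400x640 float32, mm along the optical axis (not along the pixel's ray), 0 where there is no reading), "mtx" (3x3 intrinsics, pixels), "xyz" and "rotation" of the camera in the world. Camera axes: x right, y up, looking along -z (the intrinsics and any distortion apply to the point x, -y, -z); pixel columns grow to the right and rows downward; lengths in mm; the calibration is good to about 2 mm. A picture is of the moment at which its call begins.
- workorder.sign_off(): hands the job in; it is judged then, once.
The state is a dict: "time": time; "qpos": joint angles; "dq": joint speeds; "tau": joint torques, N m; "tool_pos": TCP position; "tcp_rot": TCP orientation; "wrist_force": force on the tool from outside, world axes, zero at the start; "moment": the same for the moment, N m; "opening": finger opening in mm; "grip_force": force on a finger pad.
Only numpy, scipy, OpenCV 4.12 (cv2) and the standard library are available. Lean on these libraries where they do the work, as an engineer would, in place of code of your own. Each camera call takes 0.05 s, during which the arm holds its last target. There are 200 camera calls.

## Working session

There is one attempt and no reset: what is moved stays moved. The work goes in short steps, Python scripts to look and compute and a tool call to move; the robot and the scene stay as the last step left them, time stands still between calls to the robot, and variables do not carry over. Pictures are saved under pics/ and viewed, at most 14 in all, crops included, and the job is handed in when it is done.

Besides the shell and the picture viewer there is one more tool, called as a command line: name --argument value ..., lists and objects as JSON in quotes. carry_out: Moves the arm, as the interface text tells. Its arguments: {"type":"object","properties":{"commands":{"type":"array"},"grip_force":{"type":"number"}},"required":["commands"]}

```bash
ls; mkdir -p pics
python3 - <<'E'
from station import bot, imaging, workorder
import cv2,numpy as np
s=bot.get_state();print(s)
for n in("top","side"):
    c=imaging.camera(n);cv2.imwrite(f"pics/{n}0.png",c["image"]);np.savez(f"{n}0.npz",**c)
    print(n,c["mtx"],c["xyz"],c["rotation"],c.keys())
E
```

```text
pics
{'time': 0.0, 'qpos': array([-1.19460927e+00,  3.51214406e-01,  1.65248860e+00,  1.00894965e-05,
        1.13909318e+00, -8.46101878e-02]), 'dq': array([-1.28464074e-03,  1.49861963e-03, -3.59873408e-05,  1.88877997e-03,
        4.87701458e-04,  6.61129225e-04]), 'tau': array([-6.56779030e-04, -5.06107092e+01, -2.91412783e+01, -7.02818079e-05,
        4.46812715e-03,  1.06989924e-05]), 'tool_pos': array([ 244.48336621, -492.37022844,  303.34580682]), 'tcp_rot': array([-3.05741837e+00, -7.17153085e-01,  2.60301276e-04]), 'wrist_force': array([-0.37480838, -0.09726831,  0.45958577]), 'moment': array([-0.01299856, -0.00265812, -0.01099941]), 'grip_force': 0.0, 'opening': 85.34109315908529}
top [[440.84682764   0.         320.31119926]
 [  0.         440.84682764 193.06619636]
 [  0.           0.           1.        ]] [ 473.30229059   -6.85566159 1319.75749832] [ 0.06616781 -0.07688803 -1.58653477] dict_keys(['image', 'z_map', 'mtx', 'xyz', 'rotation'])
side [[459.47744342   0.         316.6353352 ]
 [  0.         459.47744342 198.27327996]
 [  0.           0.           1.        ]] [471.09210114 853.27304496 908.53565239] [ 0.07753481 -1.19194036 -2.80943158] dict_keys(['image', 'z_map', 'mtx', 'xyz', 'rotation'])
```

View pics/top0.png

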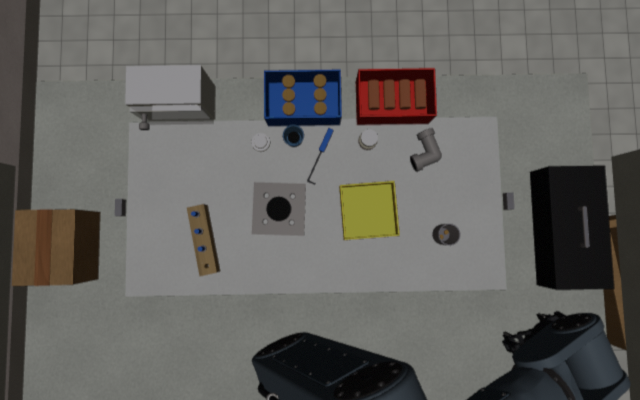

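View pics/side0.png

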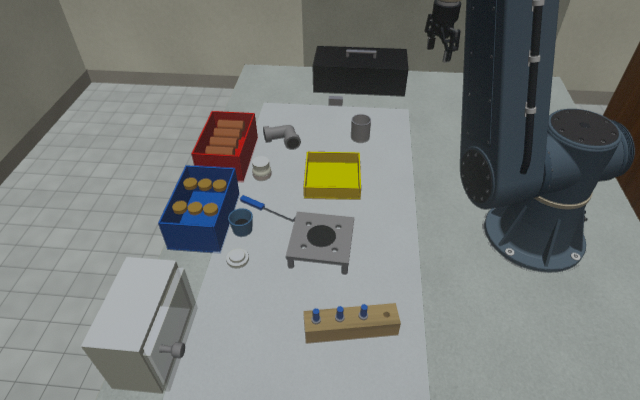

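The top view shows the housing at (446,234), tray at (369,211), flange at (279,208) with its pad and 4 holes, and the holder at (203,240) with 3 pins at (197,214), (197,231) and (201,248). The side view agrees with this.

```bash
cat > h.py <<'E'
import numpy as np,cv2
from scipy.spatial.transform import Rotation as R
def cam(n,fresh=True):
    if fresh:
        from station import imaging
        return imaging.camera(n)
    return dict(np.load(f"{n}0.npz"))
def ray(c,u,v):
    K=c["mtx"];d=np.stack([(np.asarray(u,float)-K[0,2])/K[0,0],-(np.asarray(v,float)-K[1,2])/K[1,1],-np.ones_like(np.asarray(u,float))],-1)
    return d@R.from_rotvec(c["rotation"]).as_matrix().T
def plane(c,u,v,z):
    d=ray(c,u,v);return c["xyz"]+d*((z-c["xyz"][2])/d[...,2])[...,None]
def cloud(c):
    v,u=np.mgrid[:400,:640];return c["xyz"]+ray(c,u,v)*c["z_map"][...,None]
def proj(c,p):
    q=(np.atleast_2d(p)-c["xyz"])@R.from_rotvec(c["rotation"]).as_matrix();K=c["mtx"]
    return np.c_[K[0,0]*q[:,0]/-q[:,2]+K[0,2],K[1,1]*q[:,1]/q[:,2]+K[1,2]]
def blobs(m,amin=4):
    n,l,s,ce=cv2.connectedComponentsWithStats(m.astype(np.uint8))
    return [(ce[i],s[i]) for i in range(1,n) if s[i][4]>=amin],l
def inter(c1,p1,c2,p2):
    a,b=ray(c1,*p1),ray(c2,*p2);A=np.c_[a,-b];t=np.linalg.lstsq(A,c2["xyz"]-c1["xyz"],rcond=None)[0]
    x,y=c1["xyz"]+a*t[0],c2["xyz"]+b*t[1];return (x+y)/2,np.linalg.norm(x-y)
E
python3 - <<'E'
from h import *
np.set_printoptions(precision=1,suppress=True)
T=cam("top",0);S=cam("side",0)
def hsv(c):return cv2.cvtColor(c["image"],cv2.COLOR_BGR2HSV)
for n,c in(("top",T),("side",S)):
    X=cloud(c);h=hsv(c)
    print(n,"glass z",[X[p][2] for p in ([(270,300),(150,230)] if n=="top" else [(350,280),(220,400)])])
    ye=(h[...,0]>22)&(h[...,0]<35)&(h[...,1]>150)
    b,l=blobs(ye,500)
    for ce,s in b:
        m=(l==l[int(ce[1]),int(ce[0])]);P=X[m];P=P[P[:,2]>30]
        print(" tray",ce,s[4],cv2.minAreaRect(P[:,:2].astype(np.float32)),P[:,2].max())
    bl=(h[...,0]>100)&(h[...,0]<125)&(h[...,1]>130)
    for ce,s in blobs(bl,6)[0]:
        print(" blue",ce,s,plane(c,*ce,85),X[int(ce[1]),int(ce[0])])
    wood=(h[...,0]>8)&(h[...,0]<25)&(h[...,1]>70)&(X[...,2]>40)&(X[...,2]<56)&(X[...,1]>200)&(X[...,1]<700)
    P=X[wood];print(" holder",len(P),cv2.minAreaRect(P[:,:2].astype(np.float32)),np.median(P[:,2]))
    fl=(X[...,2]>40)&(X[...,2]<56)&(X[...,0]>330)&(X[...,0]<560)&(X[...,1]>0)&(X[...,1]<230)
    P=X[fl];print(" flange",len(P),cv2.minAreaRect(P[:,:2].astype(np.float32)),np.median(P[:,2]))
    pad=fl&(h[...,2]<60)
    b,l=blobs(pad,20)
    for ce,s in b: print(" pad",ce,s,plane(c,*ce,48.))
    ho=(X[...,0]>280)&(X[...,0]<480)&(X[...,1]>-480)&(X[...,1]<-280)&(X[...,2]>62)&(X[...,2]<78)
    P=X[ho][:,:2];print(" housing rim",len(P),cv2.minEnclosingCircle(P.astype(np.float32)))
a=cv2.resize(T["image"][170:280,180:310],None,fx=4,fy=4,interpolation=cv2.INTER_CUBIC)
b=cv2.resize(S["image"][200:345,280:405],None,fx=4,fy=4,interpolation=cv2.INTER_CUBIC)
cv2.imwrite("pics/c1.png",a);cv2.imwrite("pics/c2.png",b)
E
```

```text
top glass z [np.float64(6.982526143843415), np.float64(7.854475756649208)]
 tray [368.7 209.9] 2910 ((536.3193969726562, -118.60330963134766), (155.0125732421875, 230.44400024414062), 3.332627534866333) 1319.7574983171478
 blue [301.5  97.9] [ 264   70   77   57 3221] [860.5  33.   85. ] [889.6  37.2   1.9]
 blue [325.6 139.7] [320 129  13  23 121] [737.8 -34.   85. ] [754.8 -33.6  16.2]
 blue [285.3 138.3] [284 136   4   5   6] [743.6  80.5  85. ] [754.8  84.8  38.8]
 blue [296.  141.3] [289 136  13   9  29] [734.7  50.3  85. ] [747.8  53.   27.1]
 blue [193.7 213.4] [191 212   6   4  18] [534.6 338.6  85. ] [535.3 338.1  94. ]
 blue [197.2 230.8] [195 229   6   4  18] [486.  328.5  85. ] [488.1 328.4  87.6]
 blue [200.4 248.4] [198 247   6   4  19] [437.  319.2  85. ] [438.2 320.1  86.2]
 holder 1033 ((458.0707702636719, 464.96112060546875), (196.8057098388672, 360.9253845214844), 1.5991851091384888) 52.98312461996761
 flange 1181 ((514.8028564453125, 106.34996032714844), (149.7407684326172, 89.03649139404297), 89.02748107910156) 53.559669251801324
 pad [278.1 211.1] [266 204  25  
[... 448 characters left out ...]
14 139] [732.1  32.9  85. ] [754.8 -32.6  21.9]
 blue [363.8 307. ] [361 304   6   6  26] [437.4 319.   85. ] [439.2 318.5  87.6]
 blue [339.7 308.9] [337 306   6   6  27] [486.7 328.3  85. ] [488.2 330.   90.9]
 blue [315.5 311. ] [313 309   6   5  26] [535.9 337.9  85. ] [536.5 341.3  90.2]
 holder 1679 ((461.58074951171875, 326.7318115234375), (199.23260498046875, 52.05913162231445), 11.092467308044434) 53.76551052757702
 flange 1490 ((516.5678100585938, 106.95733642578125), (154.21829223632812, 89.70967102050781), 88.03563690185547) 53.89264527059635
 pad [324.2 235.6] [315 226  20  20 247] [539.4  98.6  48. ]
 housing rim 122 ((468.2786865234375, -374.35321044921875), 36.67183303833008)
```

View pics/c1.png

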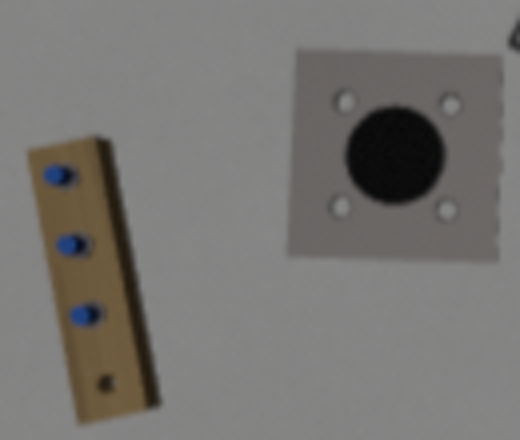

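The crop shows three pins in the holder's upper holes and the lower hole empty. The pad is at crop (395,156), with four holes around it on the diagonals.

Run:
```python
from h import *
np.set_printoptions(precision=1,suppress=True)
T=cam("top",0);S=cam("side",0)
def win(c,r):
    m=np.zeros((400,640),bool);m[r[1]:r[3],r[0]:r[2]]=1;return m
for n,c,w,wt in(("top",T,(255,185,303,233),(330,170,410,250)),("side",S,(292,218,350,258),(295,145,370,205))):
    g=c["image"].max(2);
    b,l=blobs((g<60)&win(c,w),100)
    ce=b[0][0];print(n,"pad",ce,plane(c,*ce,48.))
    # holes: bright vs flange in ring
    P=plane(c,*np.meshgrid(np.arange(640),np.arange(400)),48.);ctr=plane(c,*ce,48.)
    r=np.linalg.norm((P-ctr)[...,:2],axis=-1)
    med=np.median(g[(r>40)&(r<60)]);d=np.abs(g.astype(float)-med)*((r>43)&(r<65));
    b,l=blobs(d>15,3)
    for e,s in b:
        m=l==l[int(round(e[1])),int(round(e[0]))];q=(P[m]*d[m][:,None]).sum(0)/d[m].sum();v=q-ctr
        print("   hole",s[4],q,np.linalg.norm(v),np.degrees(np.arctan2(v[1],v[0])))
    h=cv2.cvtColor(c["image"],cv2.COLOR_BGR2HSV)
    b,l=blobs((h[...,0]>22)&(h[...,0]<35)&(h[...,1]>120)&win(c,wt),500)
    m=(l>0).astype(np.uint8);ct=max(cv2.findContours(m,0,1)[0],key=len)[:,0].astype(float)
    print("  tray z45",cv2.minAreaRect(plane(c,ct[:,0],ct[:,1],45.)[:,:2].astype(np.float32)))
    cn=cv2.cvtColor(c["image"],cv2.COLOR_BGR2HSV)
for a,b in (((193.7,213.4),(315.5,311)),((197.2,230.8),(339.7,308.9)),((200.4,248.4),(363.8,307))): print("pin",inter(T,a,S,b))
a=cv2.resize(T["image"][210:260,420:475],None,fx=7,fy=7,interpolation=cv2.INTER_CUBIC)
b=cv2.resize(S["image"][105:155,340:385],None,fx=7,fy=7,interpolation=cv2.INTER_CUBIC)
cv2.imwrite("pics/c3.png",np.hstack([a,b]))
```

```text
top pad [278.3 208.4] [546.7 105.5  48. ]
   hole 16 [587.5 143.8  48. ] 56.014312147886194 43.15992554726873
   hole 10 [583.6  66.4  48. ] 53.81790923579722 -46.57748688164695
   hole 8 [510.6 143.8  48. ] 52.609997901672266 133.19635145893602
   hole 10 [507.6  69.2  48. ] 53.33689063347155 -137.12859511793013
  tray z45 ((538.4287719726562, -156.09837341308594), (157.6599578857422, 159.79232788085938), 3.4732494354248047)
side pad [321.  235.5] [547.5  98.9  48. ]
   hole 20 [583.7  59.5  48. ] 53.55457570328351 -47.399044144998065
   hole 20 [507.6  63.6  48. ] 53.26947965463306 -138.41355531258432
   hole 24 [587.5 135.8  48. ] 54.42711120947522 42.65403478220556
   hole 22 [511.2 139.1  48. ] 54.07655169322803 132.07321517445993
  tray z45 ((538.2013549804688, -140.76019287109375), (159.74154663085938, 201.73394775390625), 3.902207612991333)
pin (array([535.2, 338.5,  85.9]), np.float64(1.3476217731806683))
pin (array([486.3, 328.5,  85.3]), np.float64(0.798461454554533))
pin (array([437.2, 319.2,  85.2]), np.float64(0.31515159309975577))
```

View pics/c3.png

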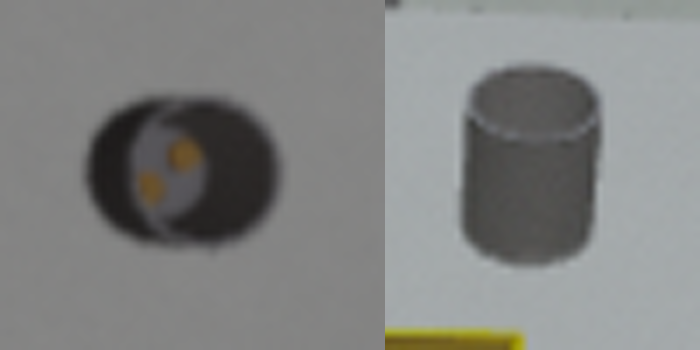

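Housing: two balls are visible on its floor. In the top view its rim centre is at about (448.9,233.9), and in the side view at about (361.1,119.0). The two views disagree at z=48, which suggests the glass lies about 6 mm above z=0, so I'll triangulate everything.

Run:
```python
from h import *
np.set_printoptions(precision=1,suppress=True)
T=cam("top",0);S=cam("side",0)
print("pad",inter(T,(278.3,208.4),S,(321.0,235.5)))
print("rim",inter(T,(448.9,233.9),S,(361.1,119.0)))
# holes triangulated (pixel centroids)
for n,c in(("T",T),("S",S)):
    pass
th=[np.array(x)/4+[180-.375,170-.375] for x in((345,102),(450,105),(341,207),(447,210))]
hs={}
side=[[587.5,135.8],[583.7,59.5],[511.2,139.1],[507.6,63.6]]
for a,b in zip(th,side): print("hole",inter(T,a,S,proj(S,[*b,48.])[0]))
h=cv2.cvtColor(T["image"],cv2.COLOR_BGR2HSV);m=np.zeros((400,640),np.uint8);m[170:250,330:410]=1
m&=((h[...,0]>22)&(h[...,0]<35)&(h[...,1]>120)).astype(np.uint8)
ct=max(cv2.findContours(m,0,1)[0],key=len)[:,0].astype(float)
print("tray",cv2.minAreaRect(plane(T,ct[:,0],ct[:,1],51.)[:,:2].astype(np.float32)))
print("rim@76",plane(T,448.9,233.9,76.),plane(S,361.1,119.,76.))
```

```text
pad (array([546.6, 104.9,  54.7]), np.float64(0.5628600458016488))
rim (array([ 465. , -376.1,   76.3]), np.float64(0.36514299161630565))
hole (array([586. , 140.5,  53.6]), np.float64(1.4827556242034634))
hole (array([582.4,  64.9,  53.8]), np.float64(1.129157282254502))
hole (array([510.4, 143.7,  53.6]), np.float64(1.1287968028571296))
hole (array([506.9,  67.9,  52.7]), np.float64(1.0062807193027643))
tray ((538.1221313476562, -155.39593505859375), (156.91786193847656, 159.0402069091797), 3.473297595977783)
rim@76 [ 465.1 -376.2   76. ] [ 464.8 -376.5   76. ]
```

```bash
cat >> h.py <<'E'
def down(yaw):  # tool down, tool y along heading yaw (deg)
    y=np.r_[np.cos(np.radians(yaw)),np.sin(np.radians(yaw)),0];z=np.r_[0,0,-1.]
    return R.from_matrix(np.c_[np.cross(y,z),y,z])
def plan(p,rot,n,start=None):
    from station import bot
    s=bot.get_state();p0,r0=(s["tool_pos"],R.from_rotvec(s["tcp_rot"])) if start is None else start
    dr=(r0.inv()*rot).as_rotvec();P=p0.copy();rc=r0
    for i in range(n):
        t=rc.inv().apply((np.array(p)-p0)/n);st=np.degrees(dr/n)
        print([round(float(x),1) for x in (*t,*st)]);rc=rc*R.from_rotvec(dr/n)
    return np.array(p,float),rot
def show():
    from station import bot
    s=bot.get_state();np.set_printoptions(precision=3,suppress=True)
    r=R.from_rotvec(s["tcp_rot"]).as_matrix();print("t",s["time"],"p",s["tool_pos"],"q",s["qpos"],"F",s["wrist_force"],"open",s["opening"],"g",s["grip_force"],"zax",r[:,2],"yaw",np.degrees(np.arctan2(r[1,1],r[0,1])))
E
python3 - <<'E'
from h import *
show();yaw=np.degrees(np.arctan2(-376,465));s=plan([465,-376,240],down(yaw),7)
E
```

```text
t 0.1 p [ 244.5   -492.414  303.409] q [-1.195  0.351  1.652 -0.     1.139 -0.085] F [-0.535 -0.302  0.072] open 85.42926518148425 g 0.0 zax [-0.     0.001 -1.   ] yaw -63.59748890791785
[35.6, -0.9, 9.1, -0.0, -0.0, -3.5]
[35.6, 1.3, 9.1, -0.0, -0.0, -3.5]
[35.4, 3.5, 9.1, -0.0, -0.0, -3.5]
[35.2, 5.7, 9.1, -0.0, -0.0, -3.5]
[34.8, 7.8, 9.1, -0.0, -0.0, -3.5]
[34.2, 9.9, 9.1, -0.0, -0.0, -3.5]
[33.5, 12.0, 9.1, -0.0, -0.0, -3.5]
```

carry_out --commands '[[[0,35.6,-0.9,9,0,0,-3.5],[0,35.6,1.3,9,0,0,-3.5],[0,35.4,3.5,9,0,0,-3.5],[0,35.2,5.7,9,0,0,-3.5]]]'

```text
time: 0.43
tool_pos: [371.7, -425.2, 267.2]
tcp_rot: [-2.947, -1.088, 0.0]
wrist_force: [1.3, -0.7, 0.2]
opening: 85.6
grip_force: 0.0
```

carry_out --commands '[[[0,34.8,7.8,9,0,0,-3.5],[0,34.2,9.9,9,0,0,-3.5],[0,33.5,12,9,0,0,-3.5],[0,0,0,0,0,0,0],[0,0,0,0,0,0,0]]]' --grip_force 40

```text
time: 0.85
tool_pos: [466.1, -375.3, 239.9]
tcp_rot: [-2.834, -1.353, 0.001]
wrist_force: [-0.3, -0.3, -0.5]
opening: 85.5
grip_force: 0.0
```

Run:
```python
from h import *
show();T=cam("top");S=cam("side")
a=cv2.resize(T["image"][180:290,390:510],None,fx=3,fy=3,interpolation=cv2.INTER_CUBIC)
b=cv2.resize(S["image"][70:180,310:430],None,fx=3,fy=3,interpolation=cv2.INTER_CUBIC)
cv2.imwrite("pics/d1.png",np.hstack([a,b]))
yaw=np.degrees(np.arctan2(-376,465));plan([465,-376,110],down(yaw),4)
```

```text
t 0.85 p [ 466.126 -375.291  239.869] q [-0.756  0.508  1.582 -0.     1.054 -0.076] F [-0.313 -0.252 -0.46 ] open 85.51181582964486 g 0.0 zax [-0.001  0.001 -1.   ] yaw -38.95222084239204
[0.2, -0.0, 32.7, -0.0, 0.0, -0.0]
[0.2, -0.0, 32.7, -0.0, 0.0, -0.0]
[0.2, -0.1, 32.7, -0.0, 0.0, -0.0]
[0.2, -0.1, 32.7, -0.0, 0.0, -0.0]
```

View pics/d1.png

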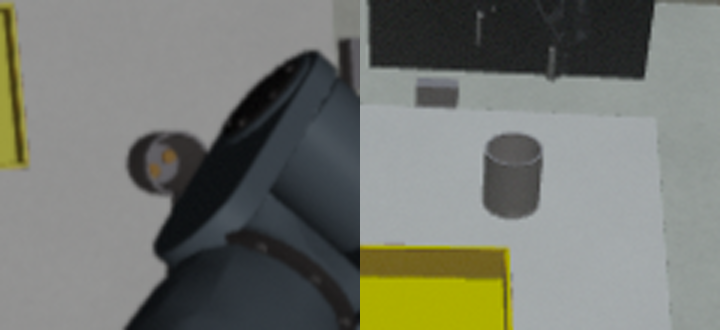

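The housing has not moved (side rim at about (361,119)), and the open fingers are centred above it. I'll descend and grip.

carry_out --commands '[[[0,0.8,-0.2,33,0,0,0],[0,0,0,33,0,0,0],[0,0,0,33,0,0,0],[0,0,0,31,0,0,0],[0,0,0,0,0,0,0]]]'

```text
time: 1.37
tool_pos: [462.6, -374.9, 106.0]
tcp_rot: [-2.831, -1.344, 0.005]
wrist_force: [0.1, 0.8, -0.9]
opening: 85.6
grip_force: 0.0
```

carry_out --commands '[[[0.3,0,0,0,0,0,0],[0.6,0,0,0,0,0,0],[1,0,0,0,0,0,0],[1,0,0,0,0,0,0],[1,0,0,0,0,0,0]]]' --grip_force 50

```text
time: 1.78
tool_pos: [465.9, -376.6, 113.4]
tcp_rot: [2.834, 1.348, 0.001]
wrist_force: [-4.8, -0.1, 8.5]
opening: 60.8
grip_force: 55.5
```

carry_out --commands '[[[1,0,0,0,0,0,0],[1,0,0,0,0,0,0],[1,0,0,0,0,0,0],[1,0,0,0,0,0,0]]]'

```text
time: 2.12
tool_pos: [466.0, -376.6, 113.4]
tcp_rot: [2.834, 1.348, 0.001]
wrist_force: [-4.2, -0.1, 8.7]
opening: 60.9
grip_force: 55.4
```

Run:
```python
from h import *
show()
```

```text
t 2.1167 p [ 465.974 -376.637  113.403] q [-0.757  0.683  1.648 -0.001  0.808 -0.074] F [-4.188 -0.062  8.706] open 60.87025873127534 g 55.44727070024237 zax [ 0.002 -0.003 -1.   ] yaw -39.10721847016303
```

carry_out --commands '[[[1,0,0,-25,0,0,0],[1,0,0,-30,0,0,0],[1,0,0,-30,0,0,0],[1,0,0,-30,0,5,0],[1,0,0,0,0,0,0]]]'

```text
time: 2.53
tool_pos: [467.0, -377.5, 233.3]
tcp_rot: [-2.808, -1.337, -0.135]
wrist_force: [0.3, -1.6, -1.8]
opening: 61.3
grip_force: 56.2
```

Run:
```python
from h import *
show()
for pos,z in (((538,-150),[0,1,0]),): print(np.degrees(np.arctan2(-150,538)))
```

```text
t 2.5333 p [ 466.964 -377.54   233.251] q [-0.787  0.516  1.588  0.107  1.038 -0.159] F [ 0.346 -1.559 -1.835] open 61.31423726898004 g 56.22548768296838 zax [ 0.066  0.064 -0.996] yaw -39.11027322433549
-15.579023553750867
```

Run:
```python
from h import *
yaw=-15.6
s=plan([535,-160,235],down(yaw)*R.from_euler('y',10,degrees=True),7)
print()
s=plan([528,-176,165],down(yaw)*R.from_euler('y',75,degrees=True),12,s)
print()
s=plan([528,-176,165],down(yaw)*R.from_euler('y',98,degrees=True),5,s)
```

```text
[30.2, -12.1, 2.4, 0.5, 0.7, -3.3]
[30.8, -10.3, 2.8, 0.5, 0.7, -3.3]
[31.3, -8.4, 3.3, 0.5, 0.7, -3.3]
[31.7, -6.6, 3.8, 0.5, 0.7, -3.3]
[31.9, -4.7, 4.2, 0.5, 0.7, -3.3]
[32.1, -2.8, 4.6, 0.5, 0.7, -3.3]
[32.2, -0.9, 5.0, 0.5, 0.7, -3.3]

[-2.4, -0.2, 5.5, 0.0, 5.4, 0.0]
[-2.9, -0.2, 5.2, 0.0, 5.4, 0.0]
[-3.4, -0.2, 4.9, 0.0, 5.4, 0.0]
[-3.9, -0.2, 4.6, 0.0, 5.4, 0.0]
[-4.3, -0.2, 4.2, 0.0, 5.4, 0.0]
[-4.7, -0.2, 3.8, 0.0, 5.4, 0.0]
[-5.0, -0.2, 3.3, 0.0, 5.4, 0.0]
[-5.3, -0.2, 2.8, 0.0, 5.4, 0.0]
[-5.5, -0.2, 2.3, 0.0, 5.4, 0.0]
[-5.7, -0.2, 1.8, 0.0, 5.4, 0.0]
[-5.9, -0.2, 1.2, 0.0, 5.4, 0.0]
[-6.0, -0.2, 0.7, 0.0, 5.4, 0.0]

[0.0, 0.0, 0.0, 0.0, 4.6, 0.0]
[0.0, 0.0, 0.0, 0.0, 4.6, 0.0]
[0.0, 0.0, 0.0, 0.0, 4.6, 0.0]
[0.0, 0.0, 0.0, 0.0, 4.6, 0.0]
[0.0, 0.0, 0.0, 0.0, 4.6, 0.0]
```

carry_out --commands '[[[1,30.2,-12.1,2.4,0.5,0.7,-3.3],[1,30.8,-10.3,2.8,0.5,0.7,-3.3],[1,31.3,-8.4,3.3,0.5,0.7,-3.3],[1,31.7,-6.6,3.8,0.5,0.7,-3.3]]]'

```text
time: 2.87
tool_pos: [504.6, -250.1, 227.6]
tcp_rot: [-2.588, -1.627, -0.171]
wrist_force: [0.3, -0.0, -2.4]
opening: 61.1
grip_force: 56.2
```

carry_out --commands '[[[1,31.9,-4.7,4.2,0.5,0.7,-3.3],[1,32.1,-2.8,4.6,0.5,0.7,-3.3],[1,32.2,-0.9,5,0.5,0.7,-3.3],[1,0,0,0,0,0,0]]]'

```text
time: 3.2
tool_pos: [534.7, -154.0, 228.3]
tcp_rot: [-2.404, -1.831, -0.206]
wrist_force: [0.2, 0.4, -3.0]
opening: 60.9
grip_force: 56.2
```

carry_out --commands '[[[1,-2.4,0,5.5,0,5.4,0],[1,-2.9,0,5.2,0,5.4,0],[1,-3.4,0,4.9,0,5.4,0],[1,-3.9,0,4.6,0,5.4,0],[1,-4.3,0,4.2,0,5.4,0]]]'

```text
time: 3.62
tool_pos: [531.8, -165.6, 199.2]
tcp_rot: [-2.12, -1.601, -0.709]
wrist_force: [-0.1, 0.9, -4.0]
opening: 61.2
grip_force: 56.2
```

Run:
```python
from h import *
show()
s=plan([528,-176,165],down(-15.6)*R.from_euler('y',75,degrees=True),8)
```

```text
t 3.6167 p [ 531.772 -165.558  199.236] q [-0.588  0.574  1.704  0.668  1.188 -0.671] F [-0.109  0.851 -4.025] open 61.23123788187586 g 56.22760113095865 zax [ 0.16   0.583 -0.796] yaw -15.779522312174452
[-3.7, -0.1, 2.6, -0.0, 4.7, -0.0]
[-3.9, -0.1, 2.3, -0.0, 4.7, -0.0]
[-4.1, -0.1, 1.9, -0.0, 4.7, -0.0]
[-4.2, -0.1, 1.6, -0.0, 4.7, -0.0]
[-4.3, -0.1, 1.2, -0.0, 4.7, -0.0]
[-4.4, -0.1, 0.9, -0.0, 4.7, -0.0]
[-4.5, -0.1, 0.5, -0.0, 4.7, -0.0]
[-4.5, -0.1, 0.1, -0.0, 4.7, -0.0]
```

carry_out --commands '[[[1,-3.7,0,2.5,0,4.7,0],[1,-3.9,0,2.2,0,4.7,0],[1,-4.1,0,1.9,0,4.7,0],[1,-4.2,0,1.6,0,4.7,0],[1,-4.3,0,1.2,0,4.7,0]]]'

```text
time: 4.03
tool_pos: [529.6, -172.5, 177.7]
tcp_rot: [-1.823, -1.374, -1.061]
wrist_force: [-0.6, 0.0, -2.7]
opening: 61.4
grip_force: 56.3
```

carry_out --commands '[[[1,-4.4,0,0.9,0,4.7,0],[1,-4.5,0,0.5,0,4.7,0],[1,-4.5,0,0,0,4.7,0],[1,0,0,0,0,4,0],[1,0,0,0,0,4,0]]]'

```text
time: 4.45
tool_pos: [528.2, -176.6, 164.5]
tcp_rot: [-1.517, -1.14, -1.328]
wrist_force: [0.3, 0.1, -2.7]
opening: 61.5
grip_force: 56.4
```

Run:
```python
from h import *
show()
S=cam("side")
cv2.imwrite("pics/e1.png",cv2.resize(S["image"][60:260,230:480],None,fx=2.5,fy=2.5,interpolation=cv2.INTER_CUBIC))
```

```text
t 4.45 p [ 528.218 -176.606  164.524] q [-0.725  0.879  1.645  1.126  1.719 -1.008] F [ 0.254  0.085 -2.722] open 61.49741517980314 g 56.414710683748126 zax [ 0.269  0.955 -0.126] yaw -15.779479580552866
```

View pics/e1.png

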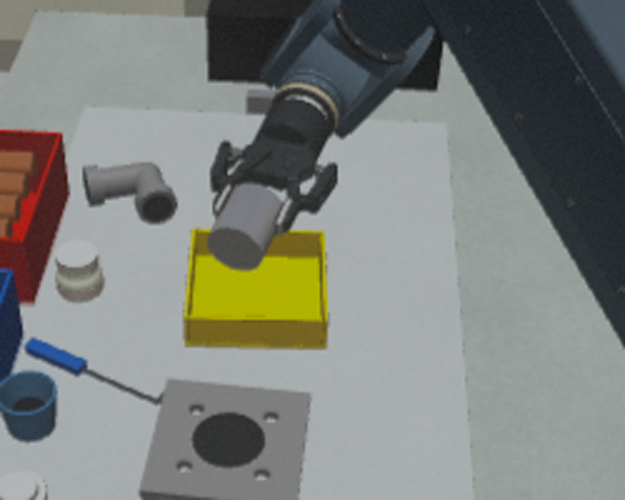

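The picture shows the housing nearly horizontal over the tray, with its mouth facing the gripper. I'll lower it a little, tip past 90° and wait.

carry_out --commands '[[[1,-5,0,0,0,2.5,0],[1,-5,0,0,0,2.5,0],[1,-5,0,0,0,2.5,0],[1,-5,0,0,0,2.5,0],[1,0,0,0,0,2.5,0]]]'

```text
time: 4.92
tool_pos: [527.8, -177.2, 144.2]
tcp_rot: [-1.337, -1.003, -1.452]
wrist_force: [0.3, 0.8, -2.2]
opening: 61.1
grip_force: 56.5
```

carry_out --commands '[[[1,0,0,0,0,3,0],[1,0,0,0,0,3,0],[1,0,0,0,0,0,0],[1,0,0,0,0,0,0],[1,0,0,0,0,0,0]]]'

```text
time: 5.33
tool_pos: [528.0, -177.2, 145.0]
tcp_rot: [-1.248, -0.937, -1.505]
wrist_force: [0.3, -0.3, -2.0]
opening: 61.3
grip_force: 56.5
```

carry_out --commands '[[[1,0,0,0,0,0,0],[1,0,0,0,0,0,0],[1,0,0,0,0,0,0],[1,0,0,0,0,0,0],[1,0,0,0,0,0,0]]]'

```text
time: 5.75
tool_pos: [527.9, -177.1, 144.7]
tcp_rot: [-1.246, -0.934, -1.507]
wrist_force: [-0.4, 1.0, -2.8]
opening: 61.2
grip_force: 56.5
```

carry_out --commands '[[[1,0,0,0,0,3,0],[1,0,0,0,0,3,0],[1,0,0,0,0,0,0],[1,0,0,0,0,0,0],[1,0,0,0,0,0,0]]]'

```text
time: 6.17
tool_pos: [527.9, -177.2, 144.7]
tcp_rot: [-1.157, -0.866, -1.556]
wrist_force: [0.2, -0.1, -2.4]
opening: 61.2
grip_force: 56.5
```

Run:
```python
from h import *
show()
S=cam("side");T=cam("top")
a=cv2.resize(S["image"][90:250,250:440],None,fx=2.5,fy=2.5,interpolation=cv2.INTER_CUBIC)
b=cv2.resize(T["image"][160:260,325:425],None,fx=3,fy=3,interpolation=cv2.INTER_CUBIC);b=np.vstack([b,np.zeros((100,300,3),np.uint8)])
cv2.imwrite("pics/e2.png",np.hstack([a,b]))
```

```text
t 6.1667 p [ 527.904 -177.162  144.676] q [-0.716  1.064  1.596  1.317  2.035 -1.075] F [ 0.19  -0.119 -2.41 ] open 61.19244298010314 g 56.50828020879999 zax [0.262 0.92  0.293] yaw -15.74470321206646
```

View pics/e2.png

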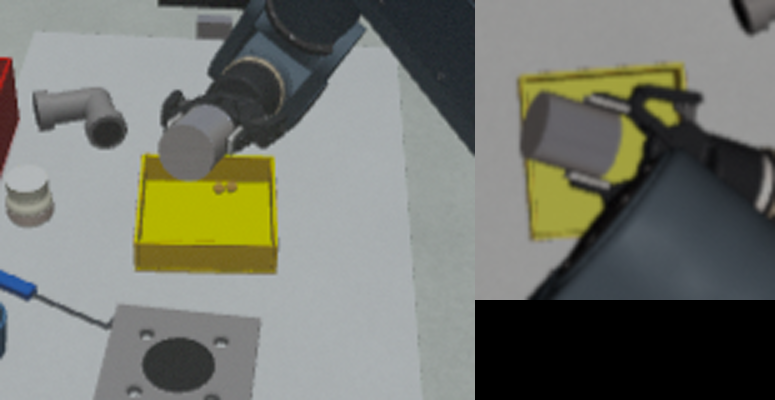

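Two balls are lying in the tray, at (220,188) and (231,187) in the crop. I'll wait a bit longer, then bring the housing upright over the flange.

Run:
```python
from h import *
s=plan([530,-150,235],down(-15.6)*R.from_euler('y',78,degrees=True),5)
print()
s=plan([546.5,104.5,235],down(10.8),14,s)
```

```text
[15.6, -1.2, 10.4, 0.0, -5.8, -0.1]
[16.6, -1.2, 8.8, 0.0, -5.8, -0.1]
[17.4, -1.2, 7.0, 0.0, -5.8, -0.1]
[18.0, -1.1, 5.2, 0.0, -5.8, -0.1]
[18.5, -1.1, 3.4, 0.0, -5.8, -0.1]

[3.7, -3.8, 17.4, 1.3, -5.5, -1.6]
[5.5, -3.2, 17.1, 1.3, -5.5, -1.6]
[7.1, -2.7, 16.5, 1.3, -5.5, -1.6]
[8.8, -2.1, 15.8, 1.3, -5.5, -1.6]
[10.3, -1.5, 15.0, 1.3, -5.5, -1.6]
[11.7, -0.9, 13.9, 1.3, -5.5, -1.6]
[13.0, -0.2, 12.8, 1.3, -5.5, -1.6]
[14.1, 0.4, 11.5, 1.3, -5.5, -1.6]
[15.1, 1.1, 10.1, 1.3, -5.5, -1.6]
[16.0, 1.7, 8.6, 1.3, -5.5, -1.6]
[16.7, 2.3, 7.0, 1.3, -5.5, -1.6]
[17.2, 2.9, 5.3, 1.3, -5.5, -1.6]
[17.5, 3.5, 3.5, 1.3, -5.5, -1.6]
[17.7, 4.1, 1.8, 1.3, -5.5, -1.6]
```

carry_out --commands '[[[1,0,0,0,0,0,0],[1,0,0,0,0,0,0],[1,0,0,0,0,0,0],[1,0,0,0,0,0,0],[1,0,0,0,0,0,0]]]'

```text
time: 6.68
tool_pos: [527.8, -177.1, 144.7]
tcp_rot: [-1.156, -0.865, -1.557]
wrist_force: [0.2, 0.1, -2.8]
opening: 60.7
grip_force: 56.5
```

carry_out --commands '[[[1,0,0,0,0,0,0],[1,0,0,0,0,0,0],[1,0,0,0,0,0,0],[1,0,0,0,0,0,0],[1,0,0,0,0,0,0]]]'

```text
time: 7.1
tool_pos: [527.8, -177.1, 144.7]
tcp_rot: [-1.156, -0.865, -1.557]
wrist_force: [-0.7, 0.3, -2.2]
opening: 60.6
grip_force: 56.5
```

carry_out --commands '[[[1,15.6,-1.2,10.4,0,-5.8,0],[1,16.6,-1.2,8.8,0,-5.8,0],[1,17.4,-1.2,7,0,-5.8,0],[1,18,-1.1,5.2,0,-5.8,0],[1,18.5,-1.1,3.4,0,-5.8,0]]]'

```text
time: 7.52
tool_pos: [529.9, -150.2, 235.5]
tcp_rot: [-1.587, -1.192, -1.275]
wrist_force: [1.0, 0.2, -2.0]
opening: 61.1
grip_force: 56.4
```

carry_out --commands '[[[1,3.7,-3.8,17.4,1.3,-5.5,-1.6],[1,5.5,-3.2,17.1,1.3,-5.5,-1.6],[1,7.1,-2.7,16.5,1.3,-5.5,-1.6],[1,8.8,-2.1,15.8,1.3,-5.5,-1.6],[1,10.3,-1.5,15,1.3,-5.5,-1.6]]]'

```text
time: 7.93
tool_pos: [536.0, -58.7, 235.4]
tcp_rot: [-1.804, -1.666, -0.911]
wrist_force: [0.1, 0.2, -1.8]
opening: 61.1
grip_force: 56.3
```

carry_out --commands '[[[1,11.7,-0.9,13.9,1.3,-5.5,-1.6],[1,13,-0.2,12.8,1.3,-5.5,-1.6],[1,14.1,0.4,11.5,1.3,-5.5,-1.6],[1,15.1,1.1,10.1,1.3,-5.5,-1.6],[1,16,1.7,8.6,1.3,-5.5,-1.6]]]'

```text
time: 8.35
tool_pos: [542.0, 32.4, 235.5]
tcp_rot: [-1.95, -2.107, -0.441]
wrist_force: [0.7, -0.5, -3.2]
opening: 60.9
grip_force: 56.3
```

carry_out --commands '[[[1,16.7,2.3,7,1.3,-5.5,-1.6],[1,17.2,2.9,5.3,1.3,-5.5,-1.6],[1,17.5,3.5,3.5,1.3,-5.5,-1.6],[1,17.7,4.1,1.8,1.3,-5.5,-1.6],[1,0,0,0,0,0,0]]]'

```text
time: 8.77
tool_pos: [546.3, 108.0, 235.0]
tcp_rot: [-1.993, -2.428, 0.019]
wrist_force: [0.3, 0.6, -3.1]
opening: 61.2
grip_force: 56.3
```

Run:
```python
from h import *
show()
s=plan([546.5,104.5,205],down(10.8),1)
T=cam("top");S=cam("side")
a=cv2.resize(T["image"][150:270,230:420],None,fx=2.1,fy=2.1,interpolation=cv2.INTER_CUBIC)
b=cv2.resize(S["image"][130:270,260:400],None,fx=2.5,fy=2.5,interpolation=cv2.INTER_CUBIC)[:252]
b=cv2.resize(S["image"][130:270,260:400],(252,252))
cv2.imwrite("pics/f1.png",np.hstack([a,b]))
X=cloud(S)
```

```text
t 8.7667 p [546.258 107.999 234.994] q [ 0.114  0.447  1.695 -0.009  1.009 -0.077] F [ 0.288  0.626 -3.138] open 61.16101085806348 g 56.26711520366371 zax [-0.008 -0.009 -1.   ] yaw 11.248428356317659
[-3.3, -0.2, 30.0, -0.5, 0.4, 0.5]
```

View pics/f1.png

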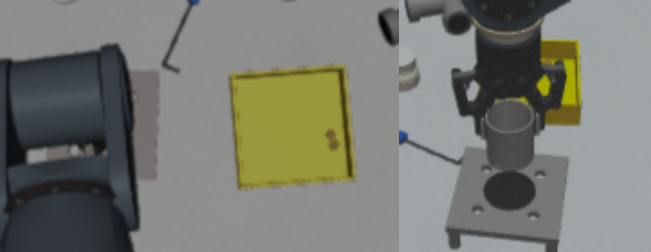

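The tray holds both balls, and the housing hangs over the flange. I'll correct the position and descend.

carry_out --commands '[[[1,-3.3,-0.2,20,-0.5,0.4,0.5],[1,0,0,20,0,0,0],[1,0,0,15,0,0,0],[1,0,0,0,0,0,0],[1,0,0,0,0,0,0]]]'

```text
time: 9.28
tool_pos: [546.6, 100.1, 179.5]
tcp_rot: [-2.009, -2.408, -0.004]
wrist_force: [0.2, -0.3, -1.3]
opening: 61.2
grip_force: 56.2
```

Run:
```python
from h import *
show()
s=plan([546.5,104.5,162.5],down(10.8),3)
S=cam("side");cv2.imwrite("pics/f2.png",cv2.resize(S["image"][180:280,270:380],None,fx=5,fy=5,interpolation=cv2.INTER_CUBIC))
```

```text
t 9.2833 p [546.617 100.147 179.537] q [ 0.096  0.52   1.74   0.007  0.884 -0.089] F [ 0.243 -0.284 -1.344] open 61.18701635125684 g 56.184902214445174 zax [-0.003  0.005 -1.   ] yaw 10.336231923470264
[1.4, 0.2, 5.7, -0.0, -0.1, -0.2]
[1.4, 0.2, 5.7, -0.0, -0.1, -0.2]
[1.4, 0.2, 5.7, -0.0, -0.1, -0.2]
```

View pics/f2.png

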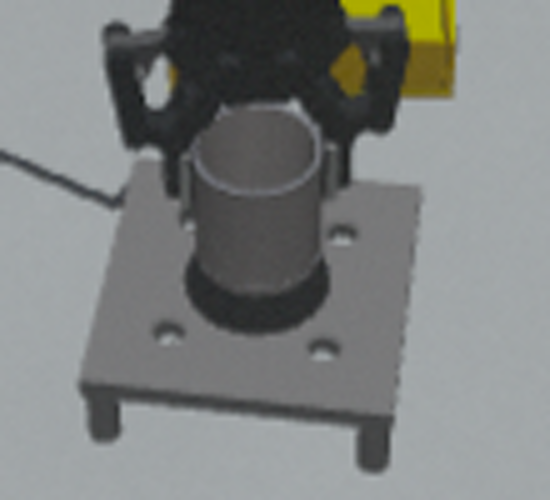

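carry_out --commands '[[[1,4.1,0.6,4,0,-0.3,-0.5],[1,0,0,4,0,0,0],[1,0,0,3,0,0,0],[1,0,0,0,0,0,0],[1,0,0,0,0,0,0]]]'

```text
time: 9.75
tool_pos: [546.7, 105.4, 168.8]
tcp_rot: [1.999, 2.423, -0.001]
wrist_force: [0.9, 0.6, -1.8]
opening: 61.2
grip_force: 56.2
```

Run:
```python
from h import *
show()
s=plan([546.5,104.5,161.5],down(10.8),3)
```

```text
t 9.75 p [546.718 105.368 168.813] q [ 0.107  0.537  1.744 -0.001  0.861 -0.084] F [ 0.853  0.645 -1.802] open 61.15272477103397 g 56.23798739165068 zax [ 0.    -0.001 -1.   ] yaw 10.950559895694685
[-0.3, -0.1, 2.4, 0.0, 0.0, 0.1]
[-0.3, -0.1, 2.4, 0.0, 0.0, 0.1]
[-0.3, -0.1, 2.4, 0.0, 0.0, 0.1]
```

carry_out --commands '[[[1,-0.8,-0.2,2,0,0,0],[1,0,0,2,0,0,0],[1,0,0,1.5,0,0,0],[1,0,0,0,0,0,0],[1,0,0,0,0,0,0]]]'

```text
time: 10.17
tool_pos: [546.7, 104.5, 163.2]
tcp_rot: [1.999, 2.423, -0.001]
wrist_force: [0.6, 1.3, -3.4]
opening: 61.1
grip_force: 56.2
```

carry_out --commands '[[[1,0,0,1,0,0,0],[1,0,0,0,0,0,0],[1,0,0,0,0,0,0]]]'

```text
time: 10.42
tool_pos: [546.7, 104.5, 162.3]
tcp_rot: [1.999, 2.423, -0.0]
wrist_force: [-0.4, -0.1, -1.8]
opening: 61.2
grip_force: 56.2
```

carry_out --commands '[[[1,0,0,0.7,0,0,0],[1,0,0,0,0,0,0],[1,0,0,0,0,0,0]]]'

```text
time: 10.67
tool_pos: [546.7, 104.5, 161.6]
tcp_rot: [1.999, 2.423, -0.0]
wrist_force: [0.3, -0.1, -2.2]
opening: 60.9
grip_force: 56.3
```

carry_out --commands '[[[1,0,0,0.7,0,0,0],[1,0,0,0,0,0,0],[1,0,0,0,0,0,0]]]'

```text
time: 10.92
tool_pos: [546.7, 104.5, 161.5]
tcp_rot: [1.999, 2.423, -0.0]
wrist_force: [-3.1, -0.7, 4.7]
opening: 60.9
grip_force: 56.8
```

carry_out --commands '[[[1,0,0,0.7,0,0,0],[1,0,0,0,0,0,0],[1,0,0,0,0,0,0]]]'

```text
time: 11.17
tool_pos: [546.8, 104.5, 161.4]
tcp_rot: [1.999, 2.422, -0.0]
wrist_force: [-7.8, -1.5, 13.6]
opening: 61.1
grip_force: 57.6
```

carry_out --commands '[[[1,0,0,0.7,0,0,0],[1,0,0,0,0,0,0],[1,0,0,0,0,0,0]]]'

```text
time: 11.42
tool_pos: [546.7, 104.5, 161.4]
tcp_rot: [1.999, 2.422, -0.0]
wrist_force: [-10.9, -2.4, 22.5]
opening: 60.8
grip_force: 58.4
```

Contact came at z = 161.5, as predicted. I'll relax the press, then open and retreat.

carry_out --commands '[[[1,0,0,-1.6,0,0,0],[1,0,0,0,0,0,0],[0.6,0,0,0,0,0,0],[0,0,0,0,0,0,0],[0,0,0,0,0,0,0]]]' --grip_force 20

```text
time: 11.83
tool_pos: [546.8, 104.5, 161.0]
tcp_rot: [1.999, 2.423, -0.0]
wrist_force: [0.4, 0.2, 0.1]
opening: 82.5
grip_force: 0.0
```

carry_out --commands '[[[0,0,0,0,0,0,0],[0,0,0,0,0,0,0],[0,0,0,0,0,0,0],[0,0,0,0,0,0,0]]]'

```text
time: 12.17
tool_pos: [546.7, 104.5, 161.1]
tcp_rot: [1.999, 2.423, -0.0]
wrist_force: [0.6, -0.1, 0.3]
opening: 85.5
grip_force: 0.0
```

carry_out --commands '[[[0,0,0,-10,0,0,0],[0,0,0,-25,0,0,0],[0,0,0,-35,0,0,0],[0,0,0,-35,0,0,0],[0,0,0,0,0,0,0]]]'

```text
time: 12.58
tool_pos: [548.7, 104.9, 273.4]
tcp_rot: [1.994, 2.417, 0.011]
wrist_force: [-0.3, 0.2, -0.2]
opening: 85.1
grip_force: 0.0
```

Run:
```python
from h import *
show()
# retreat toward over holder centre pin; pin2 yaw etc
s=plan([486,328,262],down(34),7)
```

```text
t 12.5833 p [548.73  104.852 273.374] q [ 0.106  0.396  1.667 -0.001  1.068 -0.085] F [-0.278  0.192 -0.221] open 85.14337007901187 g 0.0 zax [ 0.011  0.    -1.   ] yaw 10.95142091901562
[33.0, -2.8, 1.5, 0.1, 0.0, -3.3]
[33.1, -0.9, 1.6, 0.1, 0.0, -3.3]
[33.1, 1.0, 1.6, 0.1, 0.0, -3.3]
[33.0, 3.0, 1.6, 0.1, 0.0, -3.3]
[32.8, 4.8, 1.6, 0.1, 0.0, -3.3]
[32.4, 6.7, 1.6, 0.1, 0.0, -3.3]
[32.0, 8.6, 1.6, 0.1, 0.0, -3.3]
```

Run:
```python
from h import *
s=plan([535.2,338.5,230],down(-47.3),10)
```

```text
[23.2, 3.1, 4.3, 0.1, -0.0, 5.8]
[23.4, 0.7, 4.3, 0.1, -0.0, 5.8]
[23.3, -1.7, 4.3, 0.1, -0.0, 5.8]
[23.1, -4.0, 4.3, 0.1, -0.0, 5.8]
[22.5, -6.3, 4.3, 0.1, -0.0, 5.8]
[21.8, -8.6, 4.3, 0.1, -0.0, 5.8]
[20.8, -10.8, 4.3, 0.1, -0.0, 5.8]
[19.6, -12.8, 4.3, 0.1, -0.0, 5.8]
[18.2, -14.7, 4.3, 0.1, -0.0, 5.8]
[16.6, -16.5, 4.3, 0.1, -0.0, 5.8]
```

carry_out --commands '[[[0,23.2,3.1,4.3,0,0,5.8],[0,23.4,0.7,4.3,0,0,5.8],[0,23.3,-1.7,4.3,0,0,5.8],[0.2,23.1,-4,4.3,0,0,5.8],[0.3,22.5,-6.3,4.3,0,0,5.8]]]'

```text
time: 13.0
tool_pos: [539.6, 222.4, 245.1]
tcp_rot: [2.547, 1.838, 0.001]
wrist_force: [1.0, -0.4, 0.5]
opening: 64.0
grip_force: 0.0
```

carry_out --commands '[[[0.4,21.8,-8.6,4.3,0,0,5.8],[0.5,20.8,-10.8,4.3,0,0,5.8],[0.5,19.6,-12.8,4.3,0,0,5.8],[0.5,18.2,-14.7,4.3,0,0,5.8],[0.5,16.6,-16.5,4.3,0,0,5.8]]]'

```text
time: 13.42
tool_pos: [532.4, 339.4, 223.4]
tcp_rot: [2.926, 1.142, 0.001]
wrist_force: [-0.5, -0.2, 0.6]
opening: 42.5
grip_force: 0.0
```

carry_out --commands '[[[0.5,0,0,0,0,0,0],[0.5,0,0,0,0,0,0],[0.5,0,0,0,0,0,0]]]'

```text
time: 13.67
tool_pos: [532.6, 337.7, 223.4]
tcp_rot: [2.922, 1.153, 0.0]
wrist_force: [0.2, 0.0, -0.4]
opening: 42.6
grip_force: 0.0
```

Run:
```python
from h import *
show()
s=plan([535.2,338.5,135],down(-47.3),4)
T=cam("top");S=cam("side")
a=cv2.resize(T["image"][150:280,180:310],(400,400),interpolation=cv2.INTER_CUBIC)
b=cv2.resize(S["image"][190:350,260:420],(400,400),interpolation=cv2.INTER_CUBIC)
cv2.imwrite("pics/g1.png",np.hstack([a,b]))
```

```text
t 13.6667 p [532.607 337.732 223.374] q [ 0.492  0.581  1.503 -0.001  1.058  1.311] F [ 0.225  0.013 -0.358] open 42.55305220641976 g 0.0 zax [ 0.001 -0.001 -1.   ] yaw -46.94352625659704
[0.6, 0.3, 22.1, 0.0, 0.0, 0.1]
[0.6, 0.3, 22.1, 0.0, 0.0, 0.1]
[0.6, 0.3, 22.1, 0.0, 0.0, 0.1]
[0.6, 0.3, 22.1, 0.0, 0.0, 0.1]
```

View pics/g1.png

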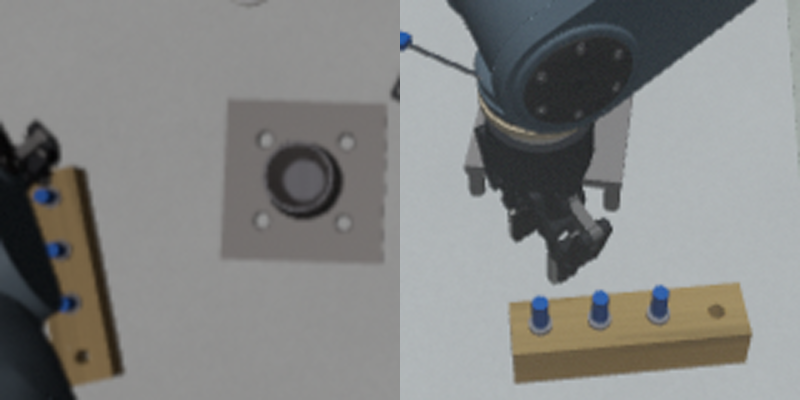

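The housing stands centred on the pad and empty (crop (304,180), between the four holes). The pins are in place and the gripper hovers over pin A.

carry_out --commands '[[[0.5,1.2,2.4,22,0,0,0.3],[0.5,0,0,22,0,0,0],[0.5,0,0,15,0,0,0],[0.5,0,0,0,0,0,0],[0.5,0,0,0,0,0,0]]]'

```text
time: 14.18
tool_pos: [535.3, 336.5, 164.1]
tcp_rot: [2.926, 1.142, -0.001]
wrist_force: [0.9, 0.4, 0.5]
opening: 42.7
grip_force: 0.0
```

Run:
```python
from h import *
show()
s=plan([535.2,338.5,135],down(-47.3),3)
```

```text
t 14.1833 p [535.263 336.503 164.099] q [ 0.488  0.659  1.533 -0.001  0.951  1.315] F [0.884 0.394 0.516] open 42.68699872008514 g 0.0 zax [-0.    -0.001 -1.   ] yaw -47.37431497959885
[0.4, -0.5, 9.7, 0.0, 0.0, -0.0]
[0.4, -0.5, 9.7, 0.0, 0.0, -0.0]
[0.4, -0.5, 9.7, 0.0, 0.0, -0.0]
```

carry_out --commands '[[[0.5,1.3,-1.4,10,0,0,0],[0.5,0,0,10,0,0,0],[0.5,0,0,9,0,0,0],[0.5,0,0,0,0,0,0],[0.5,0,0,0,0,0,0]]]'

```text
time: 14.6
tool_pos: [534.9, 339.0, 134.4]
tcp_rot: [2.926, 1.142, -0.002]
wrist_force: [-0.3, 0.3, 0.5]
opening: 42.5
grip_force: 0.0
```

carry_out --commands '[[[0.8,0,0,0,0,0,0],[1,0,0,0,0,0,0],[1,0,0,0,0,0,0],[1,0,0,0,0,0,0],[1,0,0,0,0,0,0]]]' --grip_force 30

```text
time: 15.02
tool_pos: [535.3, 339.2, 135.5]
tcp_rot: [2.926, 1.142, 0.001]
wrist_force: [-0.9, -0.3, 4.4]
opening: 12.8
grip_force: 29.4
```

Run:
```python
from h import *
show()
S=cam("side")
cv2.imwrite("pics/g2.png",cv2.resize(S["image"][240:350,280:410],None,fx=4,fy=4,interpolation=cv2.INTER_CUBIC))
```

```text
t 15.0167 p [535.315 339.207 135.51 ] q [ 0.492  0.7    1.541 -0.001  0.9    1.319] F [-0.867 -0.333  4.417] open 12.774103451690253 g 29.381780326366425 zax [ 0.001 -0.    -1.   ] yaw -47.35497002941468
```

View pics/g2.png

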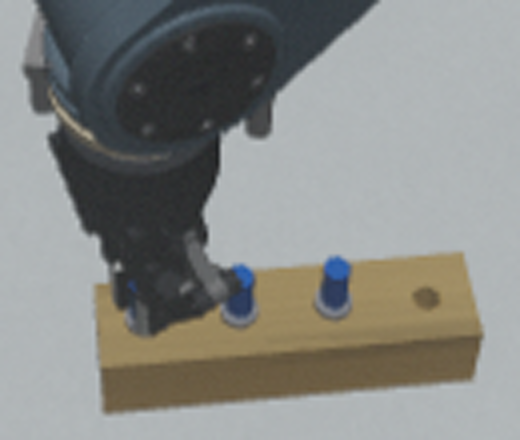

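Pin A is gripped by its handle (opening about 13). I'll lift it and go to the far-left hole.

Run:
```python
from h import *
s=bot=None
from station import bot
p=bot.get_state()["tool_pos"]+[0,0,90]
plan([586.3,141.0,200],down(-47.5),7,(p,down(-47.35)))
```

```text
[-13.8, 25.8, 3.6, 0.0, 0.0, 0.0]
[-13.8, 25.8, 3.6, 0.0, 0.0, 0.0]
[-13.8, 25.8, 3.6, 0.0, 0.0, 0.0]
[-13.8, 25.8, 3.6, 0.0, 0.0, 0.0]
[-13.8, 25.8, 3.6, 0.0, 0.0, 0.0]
[-13.8, 25.8, 3.6, 0.0, 0.0, 0.0]
[-13.8, 25.8, 3.6, 0.0, 0.0, 0.0]
```

carry_out --commands '[[[1,0,0,-15,0,0,0],[1,0,0,-25,0,0,0],[1,0,0,-25,0,0,0],[1,0,0,-25,0,0,0]]]'

```text
time: 15.4
tool_pos: [534.9, 339.0, 225.8]
tcp_rot: [2.926, 1.142, -0.001]
wrist_force: [0.6, -0.2, -0.4]
opening: 12.8
grip_force: 29.2
```

carry_out --commands '[[[1,-13.8,25.8,3.6,0,0,0],[1,-13.8,25.8,3.6,0,0,0],[1,-13.8,25.8,3.6,0,0,0],[1,-13.8,25.8,3.6,0,0,0]]]'

```text
time: 15.73
tool_pos: [564.4, 224.6, 210.6]
tcp_rot: [2.926, 1.143, 0.0]
wrist_force: [0.4, 0.1, -0.6]
opening: 12.8
grip_force: 29.3
```

carry_out --commands '[[[1,-13.8,25.8,3.6,0,0,0],[1,-13.8,25.8,3.6,0,0,0],[1,-13.8,25.8,3.6,0,0,0],[1,0,0,0,0,0,0],[1,0,0,0,0,0,0]]]'

```text
time: 16.15
tool_pos: [586.5, 139.7, 199.6]
tcp_rot: [2.927, 1.139, -0.001]
wrist_force: [0.2, 0.2, -0.6]
opening: 12.7
grip_force: 29.3
```

Run:
```python
from h import *
show()
s=plan([586.3,141.0,182],down(-47.5),1)
S=cam("side");T=cam("top")
cv2.imwrite("pics/g3.png",cv2.resize(S["image"][185:285,265:385],None,fx=5,fy=5,interpolation=cv2.INTER_CUBIC))
```

```text
t 16.15 p [586.486 139.713 199.633] q [ 0.157  0.565  1.599 -0.001  0.978  0.986] F [ 0.225  0.169 -0.592] open 12.683855596544742 g 29.34902250766754 zax [-0.    -0.001 -1.   ] yaw -47.49063475686755
[0.7, -1.1, 17.6, 0.0, 0.0, 0.0]
```

View pics/g3.png

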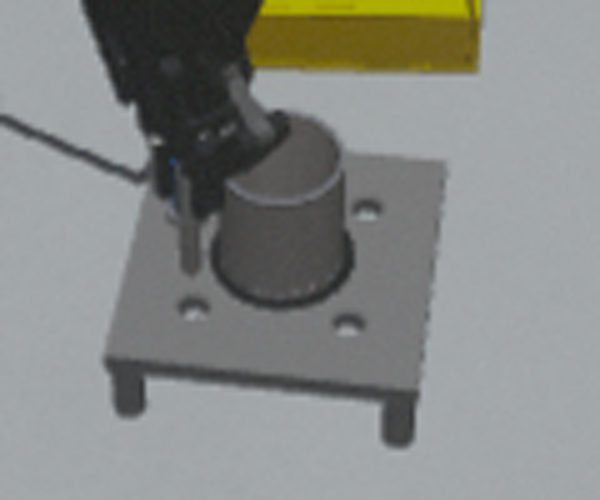

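The rod tip, at crop (192,272), is directly above the hole at (193,308). I'll insert it in small steps.

carry_out --commands '[[[1,0.7,-1.1,10,0,0,0],[1,0,0,10,0,0,0],[1,0,0,5,0,0,0],[1,0,0,0,0,0,0],[1,0,0,0,0,0,0]]]'

```text
time: 16.67
tool_pos: [585.9, 142.4, 174.3]
tcp_rot: [2.926, 1.143, -0.002]
wrist_force: [0.1, 0.1, 0.5]
opening: 13.0
grip_force: 29.3
```

Run:
```python
from h import *
show()
S=cam("side",0)
print(proj(S,[[586.5,139.7,78.1],[586.3,141,54]]))
s=plan([586.3,141.0,155],down(-47.5),2)
```

```text
t 16.6667 p [585.874 142.432 174.288] q [ 0.161  0.599  1.613 -0.001  0.93   0.988] F [0.069 0.066 0.483] open 13.040375854153538 g 29.297355115413666 zax [-0.001 -0.001 -1.   ] yaw -47.33070032789489
[[303.03  238.806]
 [303.371 245.772]]
[-0.3, 0.7, 9.6, -0.0, 0.0, 0.1]
[-0.3, 0.7, 9.6, -0.0, 0.0, 0.1]
```

carry_out --commands '[[[1,-0.5,1.2,3,0,0,0],[1,0,0,3,0,0,0],[1,0,0,3,0,0,0],[1,0,0,0,0,0,0]]]'

```text
time: 17.0
tool_pos: [586.4, 140.8, 165.3]
tcp_rot: [2.926, 1.142, -0.001]
wrist_force: [0.1, 1.1, -0.6]
opening: 13.1
grip_force: 29.3
```

carry_out --commands '[[[1,0,0,5,0,0,0],[1,0,0,5,0,0,0],[1,0,0,0,0,0,0]]]'

```text
time: 17.25
tool_pos: [586.1, 140.8, 154.8]
tcp_rot: [2.926, 1.142, -0.002]
wrist_force: [-0.3, 0.4, -1.3]
opening: 12.7
grip_force: 29.3
```

carry_out --commands '[[[1,0,0,6,0,0,0],[1,0,0,6,0,0,0],[1,0,0,5,0,0,0],[1,0,0,0,0,0,0]]]'

```text
time: 17.58
tool_pos: [586.1, 140.8, 137.6]
tcp_rot: [2.926, 1.142, -0.003]
wrist_force: [-1.1, 0.4, -0.4]
opening: 13.0
grip_force: 29.3
```

carry_out --commands '[[[1,0,0,1,0,0,0],[1,0,0,0,0,0,0],[1,0,0,1,0,0,0],[1,0,0,0,0,0,0]]]'

```text
time: 17.92
tool_pos: [586.7, 140.9, 137.0]
tcp_rot: [2.926, 1.142, 0.001]
wrist_force: [0.4, -0.5, -0.9]
opening: 13.0
grip_force: 29.3
```

carry_out --commands '[[[1,0,0,1,0,0,0],[1,0,0,0,0,0,0],[1,0,0,0.7,0,0,0],[1,0,0,0,0,0,0]]]'

```text
time: 18.25
tool_pos: [586.7, 140.9, 135.5]
tcp_rot: [2.926, 1.142, 0.001]
wrist_force: [-0.6, -0.3, 2.5]
opening: 13.0
grip_force: 29.7
```

carry_out --commands '[[[1,0,0,0.6,0,0,0],[1,0,0,0,0,0,0],[1,0,0,0,0,0,0]]]'

```text
time: 18.5
tool_pos: [586.8, 140.9, 135.4]
tcp_rot: [2.926, 1.142, 0.001]
wrist_force: [-3.6, -0.8, 8.4]
opening: 13.1
grip_force: 30.3
```

The collar rests on the flange. I'll release and go to pin B.

carry_out --commands '[[[1,0,0,-0.8,0,0,0],[0.8,0,0,0,0,0,0],[0.5,0,0,0,0,0,0],[0.5,0,0,0,0,0,0],[0.5,0,0,0,0,0,0]]]'

```text
time: 18.92
tool_pos: [586.6, 140.9, 135.3]
tcp_rot: [2.926, 1.142, -0.0]
wrist_force: [-0.9, 0.2, -0.7]
opening: 42.3
grip_force: 0.0
```

carry_out --commands '[[[0.5,0,0,-10,0,0,0],[0.5,0,0,-20,0,0,0],[0.5,0,0,-20,0,0,0],[0.5,0,0,-20,0,0,0],[0.5,0,0,0,0,0,0]]]'

```text
time: 19.33
tool_pos: [588.1, 141.2, 210.0]
tcp_rot: [2.925, 1.142, 0.01]
wrist_force: [0.3, -0.7, 0.2]
opening: 42.7
grip_force: 0.0
```

Run:
```python
from h import *
show()
s=plan([486.3,329,175],down(-47.3),7)
```

```text
t 19.3333 p [588.062 141.166 210.037] q [ 0.159  0.552  1.591 -0.001  0.992  0.986] F [ 0.319 -0.74   0.187] open 42.66438823057718 g 0.0 zax [ 0.007  0.    -1.   ] yaw -47.35806887189778
[7.5, -29.6, 4.9, 0.0, -0.0, -0.0]
[7.5, -29.6, 4.9, 0.0, -0.0, -0.0]
[7.5, -29.6, 4.9, 0.0, -0.0, -0.0]
[7.5, -29.6, 5.0, 0.0, -0.0, -0.0]
[7.5, -29.6, 5.0, 0.0, -0.0, -0.0]
[7.5, -29.6, 5.0, 0.0, -0.0, -0.0]
[7.5, -29.6, 5.0, 0.0, -0.0, -0.0]
```

carry_out --commands '[[[0.5,7.5,-29.6,4.9,0,0,0],[0.5,7.5,-29.6,4.9,0,0,0],[0.5,7.5,-29.6,4.9,0,0,0],[0.5,7.5,-29.6,4.9,0,0,0]]]'

```text
time: 19.67
tool_pos: [527.7, 249.2, 185.8]
tcp_rot: [2.926, 1.141, 0.0]
wrist_force: [0.1, 0.7, -0.5]
opening: 42.6
grip_force: 0.0
```

carry_out --commands '[[[0.5,7.5,-29.6,4.9,0,0,0],[0.5,7.5,-29.6,4.9,0,0,0],[0.5,7.5,-29.6,4.9,0,0,0],[0.5,0,0,0,0,0,0],[0.5,0,0,0,0,0,0]]]'

```text
time: 20.08
tool_pos: [484.0, 329.8, 170.8]
tcp_rot: [2.924, 1.146, -0.001]
wrist_force: [-0.6, 0.1, 0.2]
opening: 42.8
grip_force: 0.0
```

carry_out --commands '[[[0.5,0,0,0,0,0,0],[0.5,0,0,0,0,0,0]]]'

```text
time: 20.25
tool_pos: [485.4, 328.1, 171.2]
tcp_rot: [2.926, 1.141, 0.001]
wrist_force: [-0.2, -0.1, -0.4]
opening: 42.4
grip_force: 0.0
```

Run:
```python
from h import *
show()
s=plan([486.3,329,135],down(-47.3),1)
# check flange side: housing/pin blue
T=cam("top");S=cam("side")
for n,c in (("T",T),("S",S)):
    h=cv2.cvtColor(c["image"],cv2.COLOR_BGR2HSV);bl=(h[...,0]>100)&(h[...,0]<125)&(h[...,1]>130)
    print(n,[(ce,s[4]) for ce,s in blobs(bl,6)[0] if s[4]<100])
print(proj(T,[[586.5,141,85.]]),proj(S,[[586.5,141,85.]]))
```

```text
t 20.25 p [485.434 328.111 171.244] q [ 0.515  0.577  1.663 -0.001  0.901  1.343] F [-0.231 -0.074 -0.35 ] open 42.431380712551096 g 0.0 zax [ 0.001 -0.001 -1.   ] yaw -47.410265675490365
[1.2, -0.1, 36.2, 0.1, -0.0, -0.1]
T [(array([264.5, 194. ]), np.int32(16))]
S [(array([302.875, 239.35 ]), np.int32(40)), (array([364.   , 307.364]), np.int32(22)), (array([339.704, 308.926]), np.int32(27))]
[[264.359 193.724]] [[302.868 237.306]]
```

Pin A's blob sits at the predicted hole position. Next, pin B.

carry_out --commands '[[[0.5,1,0,12,0,0,0],[0.5,0,0,12,0,0,0],[0.5,0,0,12,0,0,0],[0.5,0,0,0,0,0,0],[0.5,0,0,0,0,0,0]]]'

```text
time: 20.77
tool_pos: [485.2, 329.2, 133.7]
tcp_rot: [2.926, 1.142, -0.004]
wrist_force: [0.0, 0.8, -0.1]
opening: 42.8
grip_force: 0.0
```

carry_out --commands '[[[0.8,0,0,0,0,0,0],[1,0,0,0,0,0,0],[1,0,0,0,0,0,0],[1,0,0,0,0,0,0],[1,0,0,0,0,0,0]]]' --grip_force 30

```text
time: 21.18
tool_pos: [485.8, 329.7, 135.5]
tcp_rot: [2.926, 1.142, 0.002]
wrist_force: [-0.7, 0.1, 3.6]
opening: 13.1
grip_force: 29.4
```

Run:
```python
from h import *
from station import bot
show()
p=bot.get_state()["tool_pos"]+[0,0,110]
print(); s=plan([506.7,68,230],down(-47.5),9,(p,down(-47.35)))
```

```text
t 21.1833 p [485.824 329.681 135.505] q [ 0.517  0.632  1.675 -0.001  0.834  1.344] F [-0.732  0.122  3.602] open 13.052997998553652 g 29.362670481204987 zax [ 0.001 -0.    -1.   ] yaw -47.35570392437179

[-18.0, 23.0, 1.7, 0.0, 0.0, 0.0]
[-18.0, 23.0, 1.7, 0.0, 0.0, 0.0]
[-18.0, 23.0, 1.7, 0.0, 0.0, 0.0]
[-18.0, 23.0, 1.7, 0.0, 0.0, 0.0]
[-18.0, 23.0, 1.7, 0.0, 0.0, 0.0]
[-18.0, 23.0, 1.7, 0.0, 0.0, 0.0]
[-18.0, 23.0, 1.7, 0.0, 0.0, 0.0]
[-17.9, 23.0, 1.7, 0.0, 0.0, 0.0]
[-17.9, 23.0, 1.7, 0.0, 0.0, 0.0]
```

carry_out --commands '[[[1,0,0,-15,0,0,0],[1,0,0,-25,0,0,0],[1,0,0,-25,0,0,0],[1,0,0,-25,0,0,0],[1,0,0,-25,0,0,0]]]'

```text
time: 21.6
tool_pos: [485.4, 329.5, 251.2]
tcp_rot: [2.926, 1.142, -0.0]
wrist_force: [-0.0, 0.4, 0.1]
opening: 12.8
grip_force: 29.2
```

carry_out --commands '[[[1,-18,23,0,0,0,0],[1,-18,23,0,0,0,0],[1,-18,23,0,0,0,0],[1,-18,23,0,0,0,0],[1,-18,23,0,0,0,0]]]'

```text
time: 22.02
tool_pos: [497.0, 182.7, 250.2]
tcp_rot: [2.926, 1.142, 0.0]
wrist_force: [0.1, -0.2, -0.1]
opening: 12.6
grip_force: 29.3
```

carry_out --commands '[[[1,-18,23,0,0,0,0],[1,-18,23,0,0,0,0],[1,-18,23,0,0,0,0],[1,-18,23,0,0,0,0],[1,0,0,0,0,0,0]]]'

```text
time: 22.43
tool_pos: [506.8, 63.9, 250.3]
tcp_rot: [2.927, 1.138, 0.0]
wrist_force: [0.1, 1.0, -0.5]
opening: 12.9
grip_force: 29.4
```

carry_out --commands '[[[1,0,0,20,0,0,0],[1,0,0,20,0,0,0],[1,0,0,10,0,0,0],[1,0,0,0,0,0,0],[1,0,0,0,0,0,0]]]'

```text
time: 22.85
tool_pos: [506.7, 67.8, 200.3]
tcp_rot: [2.926, 1.143, -0.001]
wrist_force: [0.2, 0.3, -0.2]
opening: 12.9
grip_force: 29.4
```

Run:
```python
from h import *
show()
s=plan([506.7,68,180],down(-47.5),1)
```

```text
t 22.85 p [506.663  67.808 200.287] q [ 0.042  0.419  1.845 -0.001  0.878  0.869] F [ 0.153  0.265 -0.186] open 12.889149019245043 g 29.361265003681183 zax [-0.    -0.001 -1.   ] yaw -47.33788772805895
[0.2, -0.1, 20.3, 0.0, 0.0, 0.2]
```

carry_out --commands '[[[1,0.2,0,10,0,0,0],[1,0,0,10,0,0,0],[1,0,0,3,0,0,0],[1,0,0,0,0,0,0],[1,0,0,0,0,0,0]]]'

```text
time: 23.27
tool_pos: [506.8, 67.7, 177.1]
tcp_rot: [2.926, 1.142, -0.0]
wrist_force: [1.4, 0.7, -0.9]
opening: 12.7
grip_force: 29.4
```

carry_out --commands '[[[1,0,0,3,0,0,0],[1,0,0,3,0,0,0],[1,0,0,3,0,0,0],[1,0,0,0,0,0,0]]]'

```text
time: 23.6
tool_pos: [506.6, 67.7, 167.6]
tcp_rot: [2.926, 1.142, -0.001]
wrist_force: [-0.2, 0.2, -0.9]
opening: 12.9
grip_force: 29.4
```

carry_out --commands '[[[1,0,0,5,0,0,0],[1,0,0,5,0,0,0],[1,0,0,5,0,0,0],[1,0,0,0,0,0,0]]]'

```text
time: 23.93
tool_pos: [506.4, 67.6, 152.0]
tcp_rot: [2.926, 1.142, -0.002]
wrist_force: [-0.3, -0.0, -0.4]
opening: 12.9
grip_force: 29.4
```

carry_out --commands '[[[1,0,0,6,0,0,0],[1,0,0,6,0,0,0],[1,0,0,2.5,0,0,0],[1,0,0,0,0,0,0],[1,0,0,0,0,0,0]]]'

```text
time: 24.35
tool_pos: [506.8, 67.6, 138.5]
tcp_rot: [2.926, 1.142, -0.0]
wrist_force: [-0.3, 0.3, -0.8]
opening: 13.1
grip_force: 29.4
```

carry_out --commands '[[[1,0,0,1,0,0,0],[1,0,0,0,0,0,0],[1,0,0,0.7,0,0,0],[1,0,0,0,0,0,0],[1,0,0,0,0,0,0]]]'

```text
time: 24.77
tool_pos: [506.8, 67.6, 137.0]
tcp_rot: [2.926, 1.142, 0.0]
wrist_force: [0.4, -0.5, -0.5]
opening: 12.7
grip_force: 29.4
```

carry_out --commands '[[[1,0,0,1,0,0,0],[1,0,0,0,0,0,0],[1,0,0,0.7,0,0,0],[1,0,0,0,0,0,0],[1,0,0,0,0,0,0]]]'

```text
time: 25.18
tool_pos: [506.9, 67.7, 135.5]
tcp_rot: [2.926, 1.142, 0.0]
wrist_force: [-1.6, 0.8, 4.4]
opening: 12.7
grip_force: 29.8
```

carry_out --commands '[[[1,0,0,0.5,0,0,0],[1,0,0,0,0,0,0],[1,0,0,0,0,0,0]]]'

```text
time: 25.43
tool_pos: [506.9, 67.7, 135.4]
tcp_rot: [2.926, 1.142, 0.001]
wrist_force: [-4.1, -0.6, 10.7]
opening: 12.8
grip_force: 30.6
```

carry_out --commands '[[[1,0,0,-0.8,0,0,0],[0.8,0,0,0,0,0,0],[0.5,0,0,0,0,0,0],[0.5,0,0,0,0,0,0],[0.5,0,0,0,0,0,0]]]'

```text
time: 25.85
tool_pos: [506.8, 67.6, 135.4]
tcp_rot: [2.926, 1.142, -0.0]
wrist_force: [-0.3, -0.0, -0.4]
opening: 42.7
grip_force: 0.0
```

carry_out --commands '[[[0.5,0,0,-10,0,0,0],[0.5,0,0,-25,0,0,0],[0.5,0,0,-30,0,0,0],[0.5,0,0,-30,0,0,0],[0.5,0,0,0,0,0,0]]]'

```text
time: 26.27
tool_pos: [508.7, 67.8, 236.3]
tcp_rot: [2.923, 1.141, 0.013]
wrist_force: [1.4, -0.6, 0.9]
opening: 42.9
grip_force: 0.0
```

Run:
```python
from h import *
show()
s=plan([437.2,319.2,190],down(42.7),14)
```

```text
t 26.2667 p [508.67   67.849 236.299] q [ 0.042  0.367  1.817 -0.001  0.949  0.869] F [ 1.381 -0.603  0.863] open 42.92029385468778 g 0.0 zax [ 0.009 -0.    -1.   ] yaw -47.35197665261068
[8.4, -16.7, 3.3, 0.0, -0.0, -6.4]
[10.2, -15.6, 3.3, 0.0, -0.0, -6.4]
[11.9, -14.4, 3.3, 0.0, -0.0, -6.4]
[13.4, -13.0, 3.3, 0.0, -0.0, -6.4]
[14.8, -11.4, 3.3, 0.0, -0.0, -6.4]
[16.0, -9.6, 3.3, 0.0, -0.0, -6.4]
[17.0, -7.8, 3.3, 0.0, -0.0, -6.4]
[17.7, -5.8, 3.3, 0.0, -0.0, -6.4]
[18.3, -3.8, 3.3, 0.0, -0.0, -6.4]
[18.6, -1.7, 3.3, 0.0, -0.0, -6.4]
[18.7, 0.3, 3.3, 0.0, -0.0, -6.4]
[18.5, 2.4, 3.3, 0.0, -0.0, -6.4]
[18.1, 4.5, 3.3, 0.0, -0.0, -6.4]
[17.5, 6.5, 3.3, 0.0, -0.0, -6.4]
```

carry_out --commands '[[[0.5,8.4,-16.7,2,0,0,-6.4],[0.5,10.2,-15.6,2,0,0,-6.4],[0.5,11.9,-14.4,2,0,0,-6.4],[0.5,13.4,-13,3,0,0,-6.4],[0.5,14.8,-11.4,3,0,0,-6.4]]]'

```text
time: 26.68
tool_pos: [480.9, 158.3, 218.8]
tcp_rot: [2.492, 1.911, 0.0]
wrist_force: [0.3, -0.5, 0.6]
opening: 42.4
grip_force: 0.0
```

carry_out --commands '[[[0.5,16,-9.6,3,0,0,-6.4],[0.5,17,-7.8,3,0,0,-6.4],[0.5,17.7,-5.8,4,0,0,-6.4],[0.5,18.3,-3.8,4,0,0,-6.4],[0.5,18.6,-1.7,4,0,0,-6.4]]]'

```text
time: 27.1
tool_pos: [455.8, 248.3, 200.6]
tcp_rot: [1.869, 2.524, -0.0]
wrist_force: [0.4, 0.2, -0.3]
opening: 42.9
grip_force: 0.0
```

carry_out --commands '[[[0.5,18.7,0.3,4,0,0,-6.4],[0.5,18.5,2.4,4,0,0,-6.4],[0.5,18.1,4.5,4,0,0,-6.4],[0.5,17.5,6.5,4,0,0,-6.4],[0.5,0,0,0,0,0,0]]]'

```text
time: 27.52
tool_pos: [435.1, 321.4, 184.1]
tcp_rot: [1.26, 2.878, -0.001]
wrist_force: [0.1, -0.4, 0.1]
opening: 43.0
grip_force: 0.0
```

carry_out --commands '[[[0.5,0,0,5,0,0,0],[0.5,0,0,5,0,0,0],[0.5,0,0,0,0,0,0]]]'

```text
time: 27.77
tool_pos: [435.9, 318.4, 173.4]
tcp_rot: [-1.275, -2.871, 0.003]
wrist_force: [0.6, -0.1, 0.9]
opening: 42.7
grip_force: 0.0
```

Run:
```python
from h import *
show()
s=plan([437.2,319.2,135],down(42.5),1)
S=cam("side");h=cv2.cvtColor(S["image"],cv2.COLOR_BGR2HSV);bl=(h[...,0]>100)&(h[...,0]<125)&(h[...,1]>130)
print([(ce,s[4]) for ce,s in blobs(bl,6)[0] if s[4]<100],proj(S,[[506.9,67.7,80.]]))
```

```text
t 27.7667 p [435.946 318.434 173.449] q [ 0.545  0.505  1.786 -0.001  0.852 -0.189] F [ 0.565 -0.054  0.887] open 42.723002567742775 g 0.0 zax [-0.001 -0.001 -1.   ] yaw 42.10931260393656
[-0.3, 1.5, 38.4, -0.1, 0.0, -0.4]
[(array([338.333, 219.595]), np.int32(42)), (array([302.632, 236.632]), np.int32(19)), (array([363.607, 306.964]), np.int32(28))] [[338.402 218.608]]
```

carry_out --commands '[[[0.5,-0.3,1.2,13,0,0,-0.4],[0.5,0,0,13,0,0,0],[0.5,0,0,12,0,0,0],[0.5,0,0,0,0,0,0],[0.5,0,0,0,0,0,0]]]'

```text
time: 28.23
tool_pos: [437.1, 319.5, 136.1]
tcp_rot: [-1.263, -2.876, 0.002]
wrist_force: [-0.5, -0.8, 0.9]
opening: 42.8
grip_force: 0.0
```

carry_out --commands '[[[0.8,0,0,0,0,0,0],[1,0,0,0,0,0,0],[1,0,0,0,0,0,0],[1,0,0,0,0,0,0],[1,0,0,0,0,0,0]]]'

```text
time: 28.65
tool_pos: [437.5, 320.0, 137.1]
tcp_rot: [1.261, 2.876, 0.001]
wrist_force: [-0.8, -1.2, 5.9]
opening: 13.1
grip_force: 29.5
```

Run:
```python
from h import *
from station import bot
show()
p=bot.get_state()["tool_pos"]+[0,0,90]
s=plan([510,144.3,205],down(42.5),7,(p,R.from_rotvec(bot.get_state()["tcp_rot"])))
S=cam("side");h=cv2.cvtColor(S["image"],cv2.COLOR_BGR2HSV);bl=(h[...,0]>100)&(h[...,0]<125)&(h[...,1]>130)
print([(ce,s[4]) for ce,s in blobs(bl,6)[0] if s[4]<100])
```

```text
t 28.65 p [437.46  320.022 137.082] q [ 0.546  0.567  1.797 -0.001  0.777 -0.198] F [-0.771 -1.187  5.896] open 13.106848745816508 g 29.531453847885132 zax [ 0.001 -0.    -1.   ] yaw 42.64325600202435
[-25.5, -9.4, 3.2, 0.0, 0.0, 0.0]
[-25.5, -9.4, 3.2, 0.0, 0.0, 0.0]
[-25.5, -9.4, 3.2, 0.0, 0.0, 0.0]
[-25.5, -9.4, 3.2, 0.0, 0.0, 0.0]
[-25.5, -9.3, 3.2, 0.0, 0.0, 0.0]
[-25.5, -9.3, 3.2, 0.0, 0.0, 0.0]
[-25.5, -9.3, 3.2, 0.0, 0.0, 0.0]
[(array([302.844, 238.438]), np.int32(32)), (array([365.778, 307.   ]), np.int32(9))]
```

carry_out --commands '[[[1,0,0,-15,0,0,0],[1,0,0,-25,0,0,0],[1,0,0,-25,0,0,0],[1,0,0,-25,0,0,0]]]'

```text
time: 29.03
tool_pos: [436.9, 319.8, 227.4]
tcp_rot: [1.262, 2.877, -0.001]
wrist_force: [-0.8, -0.1, -0.3]
opening: 12.8
grip_force: 29.3
```

carry_out --commands '[[[1,-25.5,-9.4,3.2,0,0,0],[1,-25.5,-9.4,3.2,0,0,0],[1,-25.5,-9.4,3.2,0,0,0],[1,-25.5,-9.4,3.2,0,0,0]]]'

```text
time: 29.37
tool_pos: [478.8, 218.4, 213.8]
tcp_rot: [1.261, 2.877, -0.0]
wrist_force: [0.5, 0.8, -0.2]
opening: 13.2
grip_force: 29.3
```

carry_out --commands '[[[1,-25.5,-9.3,3.2,0,0,0],[1,-25.5,-9.3,3.2,0,0,0],[1,-25.5,-9.3,3.2,0,0,0],[1,0,0,0,0,0,0],[1,0,0,0,0,0,0]]]'

```text
time: 29.78
tool_pos: [510.1, 143.3, 204.0]
tcp_rot: [1.265, 2.875, -0.001]
wrist_force: [-0.4, 0.8, -0.2]
opening: 12.8
grip_force: 29.3
```

carry_out --commands '[[[1,0,0,0,0,0,0],[1,0,0,0,0,0,0]]]'

```text
time: 29.95
tool_pos: [509.6, 145.0, 204.2]
tcp_rot: [1.26, 2.877, -0.0]
wrist_force: [0.4, -0.3, -0.6]
opening: 12.5
grip_force: 29.3
```

Run:
```python
from h import *
show()
s=plan([510,144.3,180],down(42.5),1)
```

```text
t 29.95 p [509.607 144.973 204.213] q [ 0.189  0.443  1.794 -0.001  0.904 -0.555] F [ 0.422 -0.329 -0.601] open 12.54177749597144 g 29.319185614585876 zax [ 0. -0. -1.] yaw 42.689640449050565
[-0.7, -0.2, 24.2, -0.0, 0.0, 0.2]
```

carry_out --commands '[[[1,-0.6,0,10,0,0,0],[1,0,0,10,0,0,0],[1,0,0,5,0,0,0],[1,0,0,0,0,0,0],[1,0,0,0,0,0,0]]]'

```text
time: 30.37
tool_pos: [510.1, 143.9, 178.5]
tcp_rot: [-1.261, -2.877, 0.002]
wrist_force: [0.4, 0.3, 0.1]
opening: 12.6
grip_force: 29.3
```

carry_out --commands '[[[1,0,0,3,0,0,0],[1,0,0,3,0,0,0],[1,0,0,3,0,0,0],[1,0,0,3,0,0,0],[1,0,0,0,0,0,0]]]'

```text
time: 30.78
tool_pos: [510.1, 143.7, 166.5]
tcp_rot: [-1.262, -2.877, 0.001]
wrist_force: [-0.0, 0.1, -0.2]
opening: 12.6
grip_force: 29.3
```

carry_out --commands '[[[1,0,0,5,0,0,0],[1,0,0,5,0,0,0],[1,0,0,5,0,0,0],[1,0,0,0,0,0,0]]]'

```text
time: 31.12
tool_pos: [509.9, 143.7, 150.9]
tcp_rot: [-1.261, -2.876, 0.002]
wrist_force: [-0.2, -0.4, -0.2]
opening: 12.9
grip_force: 29.3
```

carry_out --commands '[[[1,0,0,5,0,0,0],[1,0,0,5,0,0,0],[1,0,0,2,0,0,0],[1,0,0,0,0,0,0],[1,0,0,0,0,0,0]]]'

```text
time: 31.53
tool_pos: [510.3, 143.8, 140.0]
tcp_rot: [1.262, 2.877, -0.001]
wrist_force: [0.8, 0.1, -1.4]
opening: 12.8
grip_force: 29.3
```

carry_out --commands '[[[1,0,0,1,0,0,0],[1,0,0,0,0,0,0],[1,0,0,1,0,0,0],[1,0,0,0,0,0,0],[1,0,0,0,0,0,0]]]'

```text
time: 31.95
tool_pos: [510.3, 143.8, 138.1]
tcp_rot: [1.261, 2.877, -0.001]
wrist_force: [-0.7, -0.5, -0.5]
opening: 12.8
grip_force: 29.3
```

carry_out --commands '[[[1,0,0,0.7,0,0,0],[1,0,0,0,0,0,0],[1,0,0,0,0,0,0]]]'

```text
time: 32.2
tool_pos: [510.3, 143.7, 137.4]
tcp_rot: [1.262, 2.877, -0.001]
wrist_force: [0.6, -0.6, 0.5]
opening: 12.6
grip_force: 29.3
```

carry_out --commands '[[[1,0,0,0.7,0,0,0],[1,0,0,0,0,0,0],[1,0,0,0.4,0,0,0],[1,0,0,0,0,0,0],[1,0,0,0,0,0,0]]]'

```text
time: 32.62
tool_pos: [510.5, 143.8, 137.0]
tcp_rot: [1.261, 2.876, -0.0]
wrist_force: [-3.5, -1.5, 10.0]
opening: 13.0
grip_force: 30.3
```

carry_out --commands '[[[1,0,0,-0.5,0,0,0],[0.8,0,0,0,0,0,0],[0.5,0,0,0,0,0,0],[0.5,0,0,0,0,0,0],[0.5,0,0,0,0,0,0]]]'

```text
time: 33.03
tool_pos: [510.3, 143.8, 136.7]
tcp_rot: [1.262, 2.877, -0.001]
wrist_force: [-0.2, -0.8, -0.7]
opening: 43.0
grip_force: 0.0
```

carry_out --commands '[[[0.5,0,0,-10,0,0,0],[0.5,0,0,-25,0,0,0],[0.5,0,0,-30,0,0,0],[0.5,0,0,-30,0,0,0],[0.5,0,0,0,0,0,0]]]'

```text
time: 33.45
tool_pos: [512.2, 144.2, 237.7]
tcp_rot: [1.259, 2.87, 0.007]
wrist_force: [1.2, -0.8, 0.4]
opening: 42.3
grip_force: 0.0
```

carry_out --commands '[[[0.5,20,-30,-10,0,0,0],[0.5,20,-30,-10,0,0,0],[0.5,20,-30,-10,0,0,0],[0.5,20,-30,-10,0,0,0],[0.5,20,-30,0,0,0,0]]]'

```text
time: 33.87
tool_pos: [331.0, 115.6, 273.1]
tcp_rot: [1.261, 2.875, 0.002]
wrist_force: [1.1, -0.4, 0.2]
opening: 42.7
grip_force: 0.0
```

Run:
```python
from h import *
show()
T=cam("top");S=cam("side")
cv2.imwrite("pics/z_top.png",cv2.resize(np.hstack([T["image"][170:250,240:410]]),None,fx=4,fy=4,interpolation=cv2.INTER_CUBIC))
cv2.imwrite("pics/z_side.png",cv2.resize(S["image"][130:290,255:385],None,fx=3.7,fy=3.7,interpolation=cv2.INTER_CUBIC))
for n,c in (("T",T),("S",S)):
    h=cv2.cvtColor(c["image"],cv2.COLOR_BGR2HSV);bl=(h[...,0]>100)&(h[...,0]<125)&(h[...,1]>130)
    print(n,[(ce,s[4]) for ce,s in blobs(bl,6)[0] if s[4]<100])
    print(proj(c,[[586.3,141,80.],[506.7,68,80],[510.2,144,80]]))
```

```text
t 33.8667 p [330.963 115.586 273.093] q [ 0.203  0.017  2.153 -0.001  0.969 -0.54 ] F [ 1.078 -0.394  0.158] open 42.72895827252258 g 0.0 zax [ 0.003 -0.    -1.   ] yaw 42.64226205119339
T [(array([299.714, 138.714]), np.int32(7)), (array([295.714, 143.286]), np.int32(7)), (array([264.5, 194. ]), np.int32(16)), (array([263.5  , 221.286]), np.int32(14)), (array([290.5  , 221.714]), np.int32(14))]
[[264.573 193.953]
 [290.771 221.771]
 [263.658 220.985]]
S [(array([338.111, 216.722]), np.int32(18)), (array([302.5  , 236.556]), np.int32(18)), (array([334.619, 239.81 ]), np.int32(21))]
[[303.02  238.699]
 [338.475 218.701]
 [334.827 241.878]]
```

View pics/z_side.png

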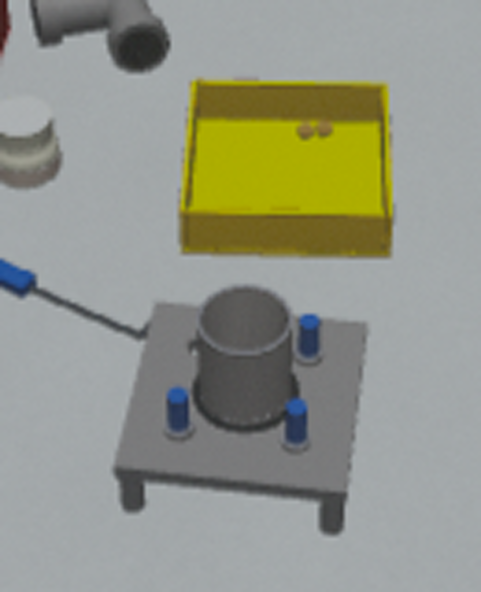

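View pics/z_top.png

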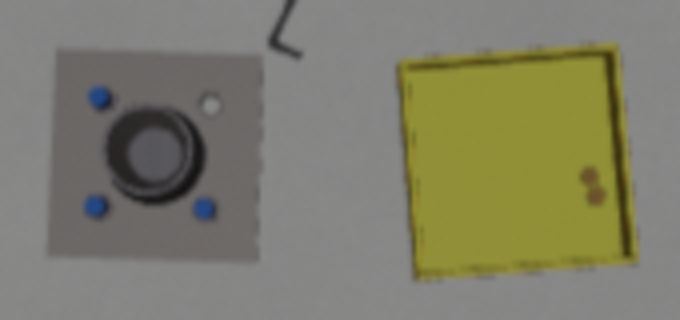

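Both views show 3 pins seated with collars down, 2 balls in the tray and an empty housing. One last number to check is how well the housing is centred.

Run:
```python
from h import *
T=cam("top",0);S=cam("side",0)
print(inter(T,(276.7,206.7),S,(321.1,216.4)),proj(T,[[546.5,104.5,124]]),proj(S,[[546.5,104.5,124]]))
```

```text
(array([546.79539697, 103.30015424, 121.25174819]), np.float64(0.7498419589365296)) [[276.17140443 206.89338618]] [[321.01230411 215.95537007]]
```

Its rim centre is within about 1.5 mm of the seat, so I'll sign off.

```bash
python3 -c "
from station import workorder
print(workorder.sign_off())"
```

```text
the job is handed in; nothing more can be done
None
```

The job is handed in: both balls found in the housing are in the yellow tray, the housing stands upright and empty about 1 mm from the middle of the black pad, and all three pins sit collar-down in flange holes of their own; sign-off gave no verdict.

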